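# Scan the job card, then hold the sample reader's spring slide at its index mark

### The arm

A 6-joint arm with a two-finger parallel gripper is mounted at the origin on the work surface. World frame = base frame: x ahead of the robot, y to its left, z up, the work surface at z = 0. Lengths are in mm, angles in rad, forces in N, time in s.
With the tool pointing down it reaches from about 400 to 925 mm from the base axis. Payload 12.5 kg.
Tool frame: the origin (TCP) lies on the mounting face of the last link; the fingertips stand 190 mm ahead of it and the grasp point (between the pads) lies 171 mm ahead of it (env.grasp_offset is the distance from the TCP to the grasp point, in mm); z points along the fingers, y is the direction in which the jaws open and shut (so a half turn about z gives the same grasp; the last joint's range is limited). The gripper opens to 95 mm and grips with 3 to 60 N. Pads are 20 mm wide; open, the fingers measure 119 mm over their backs; the gripper's body (75 mm by 180 mm) begins 59 mm behind the grasp point.
Start: joints at [-1.404, 0.491, 1.559, -0, 1.092, -0.106], TCP at [168.413, -601.882, 404.761] pointing down, gripper open.
Joint ranges: [-3.1, 3.1], [-0.84, 2.19], [0.05, 2.79], [-1.13, 4.28], [0.06, 2.93], [-2.69, 2.69]. Speed limits (rad/s): [2.22, 2.22, 2.79, 3.14, 3.14, 3.14].

### API

Orientations are given as [roll, pitch, yaw] about the fixed x, y, z axes, in that order (R = Rz(yaw) Ry(pitch) Rx(roll)).
In Python, from cell import env, viewer gives the robot as it stands.
- The arm moves only by the tool play_rows, never from a script. Its argument "increments" is a list of rows, each an object of numbers: "dx", "dy", "dz": the shift along the tool's x, y, z in mm; "rx", "ry", "rz": the turn, a rotation vector about the tool's x, y, z in units of 6 degrees (1.0 is 6 degrees). A call has 1 to 8 rows; each row is the pose to reach, as a shift and turn from the pose measured when the call began, along the tool's axes at that moment; what a row does not reach only later rows make up. A row lasts 1/12 s, in which the tool goes at most 41.7 mm and 7.16 degrees, less where a joint would pass 70% of its speed; a pose out of reach is approached as far as the arm can. A call with a gripper value outside its range is refused whole. "fingers" is the opening, from 0 (shut) to 1 (fully open), set as the call begins (left out, the last holds). The fingers move at their own pace and stop on an object; the grip force is fixed at half the most. Time passes only in rows, so rows that repeat a pose let the fingers close. It gives the time, the measured TCP pose, the force and the opening at its end, in the units of the state.
- env.state(): the state, without advancing time (a new reading comes with each control period).
- viewer.read_camera(name): name is "scene" or "top"; returns a dict with "image" (400x640x3 uint8, red, green, blue), "fx", "fy", "cx", "cy" (pixels), "k1" (the pictures are not rectified: a ray, as slopes to the right and down, at radius r is drawn at 1 + k1 r^2 times it, then the intrinsics apply), "rvec" (rotation vector, rad) and "tvec" (3), from world to camera coordinates, as OpenCV has them. Camera axes: x right, y down, z forward; pixel columns grow to the right and rows downward; lengths in mm; the calibration is good to about 2 mm. A picture is of the moment at which its call begins. There is no depth.
- env.job_done(): hands the job in, once; it reports no verdict.
The state is a dict: "t": time; "joints": joint angles; "qvel": joint speeds; "tau": joint torques, N m; "eef_pos": TCP position; "tcp_rot": TCP orientation; "ft_force": force on the tool from outside, world axes, zero at the start; "moment": the same for the moment, N m; "opening": opening from 0.0 (shut) to 1.0 (fully open).
Only numpy, scipy, OpenCV 4.12 (cv2) and the standard library are available. Lean on these libraries where they do the work, as an engineer would, in place of code of your own. Each camera call takes 0.05 s, during which the arm holds its last target.

### The job

Log a sample into the reader: pick up the hand scanner from its charging pad, hold it steady for a second with its window square to the barcode on the sloping job card, about 7 cm from it and centred on it, then set the scanner back down on its pad as it lay, without dropping it, and let go of it. Then take the upright grip of the reader's spring-loaded loading slide, pull the slide out until its pointer is level with the index clip on the scale rail, and finish while still holding it there: do not let go, since the slide springs back. Leave the other things on the bench where they are.

Things in the scene. Friction and masses are not known exactly. Their poses are not given: they have to be found in the camera images.
- scanner_center (a point): Middle, half-way up, of the grey box-shaped handle of the hand scanner, near its balance point. Handle 130 mm long (from 90 mm behind to 40 mm ahead of this point), 32 mm wide, 36 mm tall. At its front end is a wider black head, 50 mm long (40 to 90 mm ahead), 50 mm wide. x points along the handle to the head, z up out of the top; mass about 0.18 kg. It starts lying on the pad, underside down, so this point is 18 mm above the pad's top.
- scanner_window (a point): Middle of the glass window in the underside of the scanner's black head (65 mm ahead of and 14 mm below scanner_center). Same axes as scanner_center: the scanner looks along its own -z, out of the underside.
- pad_center (a point): Centre of the top of the scanner's charging pad, a flat dark rubber slab 190 x 90 x 8 mm fixed to the bench (top 8 mm above it); x along its length. The scanner lies along it, head towards +x.
- barcode (a point): Centre of the barcode (36 x 59 mm black bars) on the job card on the white sloping board of a fixed stand; x runs up the slope, y along the bench, z is the card's normal, which leans 0.40 rad (23 degrees) from vertical towards the stand's low edge, on the robot's side. About 63 mm above the bench; the sloping board is 150 x 150 mm, its low edge 33 mm and its high edge 92 mm above the bench. The turn of the scanner about the card's normal does not matter.
- slide_grip (a point): Centre of the upright grey grip on the loading slide: 22 mm (x) by 18 mm (y) by 50 mm tall, its top 25 mm above this point and the aluminium slide plate (80 mm wide) 25 mm below; this point is 69 mm above the bench. x points into the reader, so the slide is pulled along -x. The reader's cabinet (110 mm tall, 280 mm wide) begins 100 mm behind the grip when the slide is home; the plate runs on a bed 130 mm wide with a rail on each side level with the plate's top.
- slide_pointer (a point): Tip of the small dark pointer tooth on the slide's left edge (+y side), level with the grip's middle in x and 44 mm to its side; same axes as slide_grip.
- index_mark (a point): Middle of the thin black index bar (6 mm wide in x, lying across the scale rail, 4 mm high) of the clip on the left rail of the bed, fixed there; same axes as slide_grip. It lies 50 to 100 mm in front (-x) of the home position of the pointer. The pointer is level with it when both have the same x in these axes.
- slide (a joint): How far the loading slide is pulled out, m: 0 home in the reader, 0.135 at its end stop. A spring pulls it home with about 3 N at home and 8 N at 100 mm out, plus 0.4 N friction.
- beaker: empty glass beaker, 68 mm across, 85 mm tall; a bystander, loose. Origin at its underside, z up.
- amber_bottle: amber reagent bottle, 64 mm across, 140 mm tall; a bystander, loose. Origin at its underside, z up.
- vial: capped sample vial, 26 mm across, 45 mm tall; a bystander, loose. Origin at its underside, z up.
- jar: white jar, 60 mm across, 70 mm tall; a bystander, loose. Origin at its underside, z up.
- tip_box: box of pipette tips, 100 x 75 x 63 mm tall; a bystander, loose. Origin at its underside, z up.
- vial_rack: small white rack full of vials, 90 x 50 x 59 mm tall; a bystander, loose. Origin at its underside, z up.
- spatula: lab spatula lying flat, 150 mm long; a bystander, loose.

How it is judged:
By the outcome, as a careful person would: the job done as asked, in the order asked, and still so for the second after the job is handed in, while the arm keeps its last pose, push and grip.
It also fails if it takes over 70 s, if anything falls off the work surface, if the arm or the gripper's body presses on something with over 40 N, if the wrist force passes 120 N, or if a joint passes its speed limit or range.

## Working session

There is one attempt and no reset: what is moved stays moved. The work goes in short steps, Python scripts to look and compute and a tool call to move; the robot and the scene stay as the last step left them, time stands still between calls to the robot, and variables do not carry over. Pictures are saved under pics/ and viewed, and the job is handed in when it is done.

Besides the shell and the picture viewer there is one more tool, called after "Call:" as name([rows], argument=value, ...), one row to a line, values as JSON. play_rows: Moves the arm, as the interface text tells. Its arguments: {"type":"object","properties":{"increments":{"type":"array","items":{"type":"object","properties":{"dx":{"type":"number"},"dy":{"type":"number"},"dz":{"type":"number"},"rx":{"type":"number"},"ry":{"type":"number"},"rz":{"type":"number"}}}},"fingers":{"type":"number"}},"required":["increments"]}

```bash
ls; mkdir -p pics; cat > h.py <<'E'
import numpy as np, cv2
from cell import env, viewer
from scipy.spatial.transform import Rotation as Ro
def cam(n):
    c=viewer.read_camera(n); return c
def save(c,name): cv2.imwrite('pics/'+name+'.png',c['image'][:,:,::-1])
def ray(c,u,v):
    R=Ro.from_rotvec(np.ravel(c['rvec'])).as_matrix(); t=np.ravel(c['tvec'])
    d=np.array([(u-c['cx'])/c['fx'],(v-c['cy'])/c['fy']]); s=d.copy()
    for _ in range(30): s=d/(1+c['k1']*(s@s))
    return -R.T@t, R.T@np.array([s[0],s[1],1])
def onz(c,u,v,z):
    o,d=ray(c,u,v); return o+d*(z-o[2])/d[2]
def tri(rs):
    A=0;b=0
    for o,d in rs:
        d=d/np.linalg.norm(d);P=np.eye(3)-np.outer(d,d);A=A+P;b=b+P@o
    return np.linalg.solve(A,b)
def proj(c,p):
    R=Ro.from_rotvec(np.ravel(c['rvec'])).as_matrix(); q=R@np.array(p,float)+np.ravel(c['tvec'])
    s=q[:2]/q[2]; s=s*(1+c['k1']*(s@s)); return np.array([s[0]*c['fx']+c['cx'],s[1]*c['fy']+c['cy']])
E
python3 - <<'E'
from h import *
import pickle
for n in('scene','top'):
    c=cam(n); save(c,n+'0'); pickle.dump(c,open(n+'0.pkl','wb')); print(n,{k:v for k,v in c.items() if k!='image'}, ray(c,320,200))
print(env.state(), env.grasp_offset)
E
```

```text
pics
scene {'fx': 365.6575160502228, 'fy': 365.6575160502228, 'cx': 311.86190456602696, 'cy': 200.87542246535705, 'k1': -0.06839264280713783, 'rvec': array([ 2.27424717,  1.33904294, -0.38272573]), 'tvec': array([-266.93342075, -379.1195699 , 1434.37484271])} (array([1072.2009234 , -287.04559519, 1020.00308574]), array([-0.45179021,  0.27418239, -0.84924126]))
top {'fx': 432.8175421744466, 'fy': 432.8175421744466, 'cx': 322.3792848640258, 'cy': 202.20367608712854, 'k1': -0.09099122359248814, 'rvec': array([ 2.17801966, -2.17473638,  0.12396656]), 'tvec': array([  -8.86212903,  559.12595539, 1493.32938044])} (array([ 406.9031981 ,   12.52499905, 1541.75417029]), array([ 0.10512225, -0.007995  , -0.9944554 ]))
{'t': 0.1, 'joints': array([-1.40358624e+00,  4.91499767e-01,  1.55938083e+00, -3.84218266e-06,
        1.09169185e+00, -1.05609770e-01]), 'qvel': array([ 0.00155912, -0.00198859, -0.00167315, -0.00124547,  0.00145958,
        0.00112547]), 'tau': array([ 2.27859397e-03, -6.13620329e+01, -2.58606756e+01,  6.93182275e-02,
        4.70110809e-02, -3.86137253e-05]), 'eef_pos': array([ 168.41683064, -601.85655308,  404.22243316]), 'tcp_rot': array([-3.14061796e+00, -9.98947003e-05,  2.72821581e-01]), 'ft_force': array([-0.27728987,  0.52303895,  0.59619205]), 'moment': array([0.0224017 , 0.03479452, 0.04135625]), 'opening': 1.0008855688710385} 171.3
```

View pics/scene0.png

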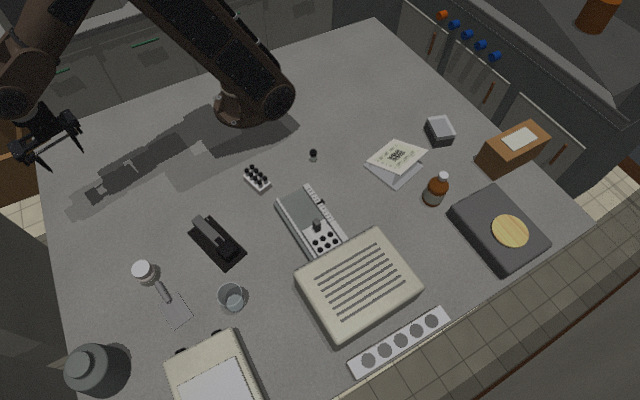

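View pics/top0.png

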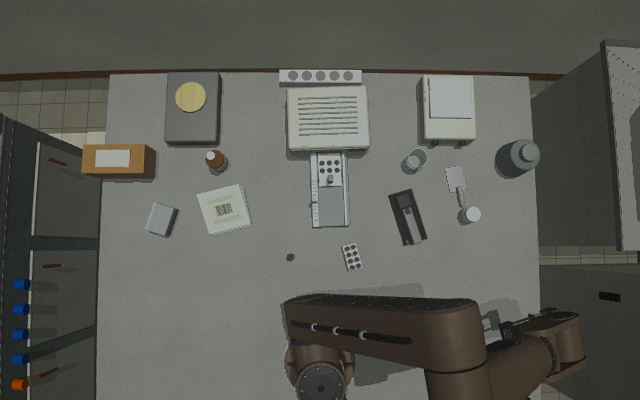

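The top view shows the scanner on its pad around (407,216), the barcode at (224,210), the slide with its grip at (330,180), and the index clip near (313,185). The arm is out of the way. Next I'll zoom in.

```bash
python3 - <<'E'
import cv2
t=cv2.imread('pics/top0.png'); s=cv2.imread('pics/scene0.png')
def z(im,x,y,w,h,k): return cv2.resize(im[y:y+h,x:x+w],None,fx=k,fy=k,interpolation=cv2.INTER_CUBIC)
cv2.imwrite('pics/t_scan.png',z(t,375,180,66,75,8))
cv2.imwrite('pics/t_slide.png',z(t,295,145,66,90,6))
cv2.imwrite('pics/t_card.png',z(t,190,175,70,70,8))
cv2.imwrite('pics/s_scan.png',z(s,180,200,80,80,7))
cv2.imwrite('pics/s_slide.png',z(s,265,175,90,90,6))
cv2.imwrite('pics/s_card.png',z(s,355,130,80,65,8))
E
```

```text
(no output)
```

View pics/t_scan.png

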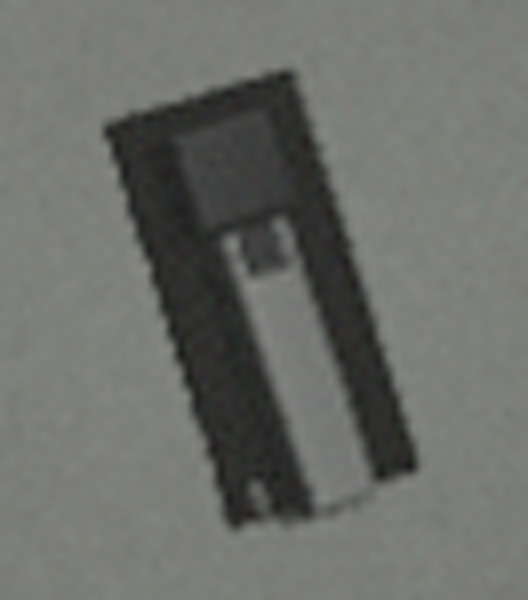

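View pics/t_slide.png

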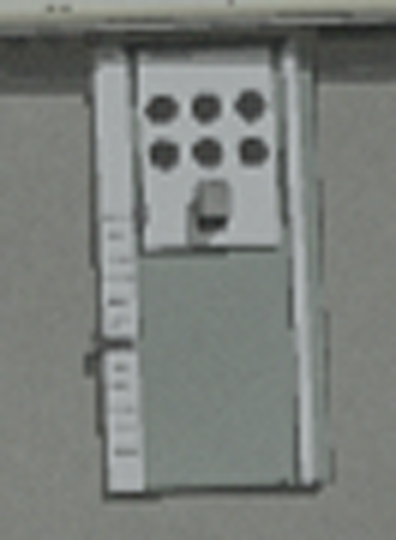

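View pics/t_card.png

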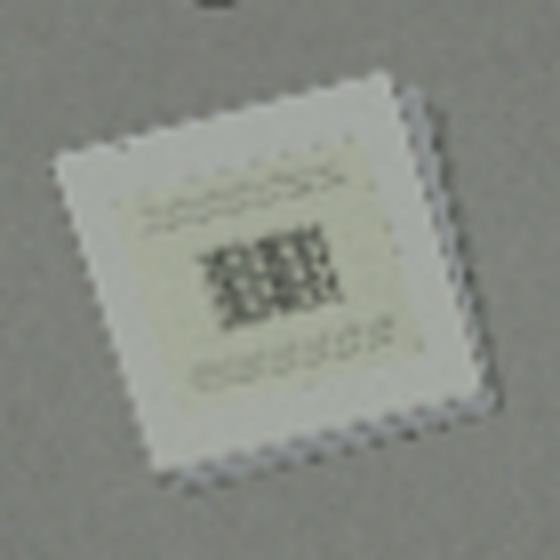

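View pics/s_scan.png

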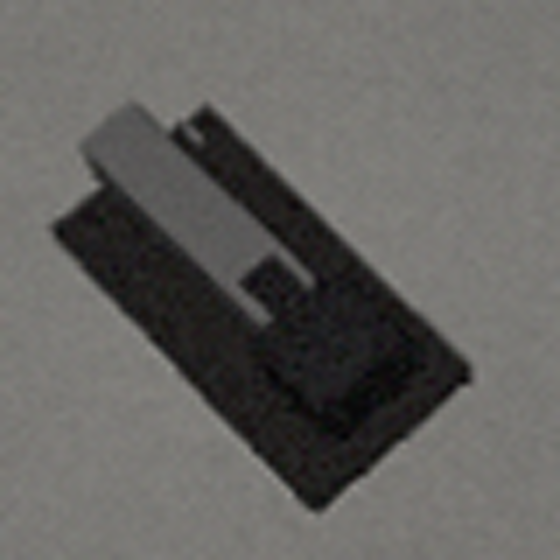

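View pics/s_slide.png

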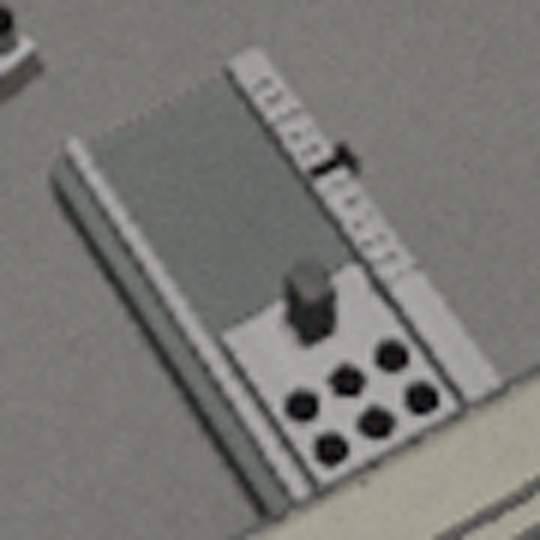

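View pics/s_card.png

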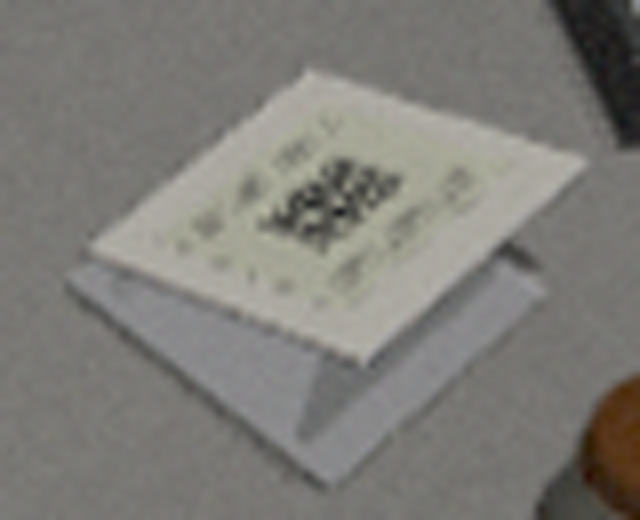

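```bash
cat > m.py <<'E'
from h import *
import pickle
T=pickle.load(open('top0.pkl','rb'));S=pickle.load(open('scene0.pkl','rb'))
def px(x0,y0,k,pts): return [(x0+(a+.5)/k-.5,y0+(b+.5)/k-.5) for a,b in pts]
np.set_printoptions(precision=1,suppress=True)
tr=lambda a,b: tri([ray(T,*a),ray(S,*b)])
def rect(P):
    P=np.array(P); c=P.mean(0); return c
pt=px(375,180,8,[(108,127),(295,72),(418,468),(232,527)])
ps=px(180,200,7,[(318,512),(472,375),(205,105),(52,228)])
A=np.array([onz(T,*p,8) for p in pt]);B=np.array([onz(S,*p,8) for p in ps])
for n,P in(('padT',A),('padS',B)):
    e=(P[0]+P[1]-P[2]-P[3])/2; print(n,P.mean(0),'len',np.linalg.norm(e),'wid',np.linalg.norm(P[0]+P[3]-P[1]-P[2])/2,'yaw',np.arctan2(e[1],e[0]))
print('pad tri',[tr(a,b) for a,b in zip(pt,ps)])
ht=[onz(T,*p,44) for p in px(375,180,8,[(222,235),(292,218),(372,488),(312,518)])]
H=np.array(ht);e=(H[0]+H[1]-H[2]-H[3])/2;print('handle',H.mean(0),np.linalg.norm(e),np.arctan2(e[1],e[0]),'wid',np.linalg.norm(H[0]+H[3]-H[1]-H[2])/2); print(H)
hs=[onz(S,*p,44) for p in px(180,200,7,[(262,325),(318,285),(135,103),(80,148)])]
H=np.array(hs);e=(H[0]+H[1]-H[2]-H[3])/2;print('handleS',H.mean(0),np.linalg.norm(e),np.arctan2(e[1],e[0]),'wid',np.linalg.norm(H[0]+H[3]-H[1]-H[2])/2); print(H)
bt=px(190,175,8,[(55,155),(385,72),(490,400),(155,470)])
bs=px(355,130,8,[(365,360),(585,160),(310,70),(90,250)])
bs=[bs[1],bs[0],bs[3],bs[2]]
C=np.array([onz(T,*p,z) for p,z in zip(bt,(92,92,33,33))]);D=np.array([onz(S,*p,z) for p,z in zip(bs,(92,92,33,33))])
print('board T',C,'\nS',D)
for C in(C,D):
    e=(C[0]+C[1]-C[2]-C[3])/2;f=(C[0]+C[3]-C[1]-C[2])/2; print(C.mean(0),np.linalg.norm(e),np.arctan2(e[1],e[0]),np.linalg.norm(f),np.arctan2(-f[0],f[1]))
q=px(190,175,8,[(200,255),(320,225),(343,300),(222,330)]);print('code',np.mean([onz(T,*p,63) for p in q],0)); qs=px(355,130,8,[(330,205)])[0];print(onz(S,*qs,63),tr(np.mean(q,0),qs))
# slide
g=px(295,145,6,[(213,194)])[0];print('grip top T',onz(T,*g,94))
gs=px(265,175,6,[(307,278)])[0];print('grip top S',onz(S,*gs,94),tr(g,gs))
bedT=px(295,145,6,[(95,50),(107,492),(318,488),(290,50)])
print('bed T',[onz(T,*p,44) for p in bedT])
print('plate front T',[onz(T,*p,44) for p in px(295,145,6,[(143,246),(278,246)])])
print('plate left edge',[onz(T,*p,44) for p in px(295,145,6,[(137,50),(148,488)])])
print('rail right edge',[onz(T,*p,44) for p in px(295,145,6,[(296,80),(315,484)])])
print('index T',[onz(T,*p,48) for p in px(295,145,6,[(102,347),(131,344)])])
print('index S',[onz(S,*p,48) for p in px(265,175,6,[(318,172),(345,158)])])
print('bed S',[onz(S,*p,44) for p in px(265,175,6,[(257,50),(500,383),(72,140),(308,492)])])
E
python3 m.py
```

```text
padT [ 509.6 -312.4    8. ] len 185.69720540556767 wid 88.37338627992726 yaw 0.28697868802550586
padS [ 512.8 -312.6    8. ] len 189.4658205352572 wid 86.29806089077374 yaw 0.28961330789836354
pad tri [array([ 588.5, -294.1,  -76.8]), array([ 613.2, -278.7,   88.6]), array([ 443.2, -328.2,   85.2]), array([ 401.2, -349.8,  -63.6])]
handle [ 478.  -320.2   44. ] 125.54402076723974 0.2846927469775401 wid 30.56547547667906
[[ 534.5 -287.    44. ]
 [ 542.  -318.    44. ]
 [ 424.2 -351.1   44. ]
 [ 411.3 -324.5   44. ]]
handleS [ 481.4 -320.    44. ] 126.2692211402915 0.3119249420299244 wid 29.47672456416756
[[ 544.4 -314.5   44. ]
 [ 538.5 -286.8   44. ]
 [ 416.4 -324.8   44. ]
 [ 426.1 -354.    44. ]]
board T [[579.9 419.4  92. ]
 [615.5 279.6  92. ]
 [479.7 241.6  33. ]
 [448.7 387.9  33. ]] 
S [[580.8 419.9  92. ]
 [619.  279.   92. ]
 [486.2 246.2  33. ]
 [448.9 388.9  33. ]]
[531.  332.1  62.5] 150.04257378031213 0.25471917849950804 146.8830693024398 0.2288910994153531
[533.8 333.5  62.5] 148.37606543001488 0.23638060761448482 146.69643686419528 0.26020833717523106
code [530.6 332.2  63. ]
[532.8 331.6  63. ] [531.  333.1  60.1]
grip top T [638.6 -33.1  94. ]
grip top S [635.3 -33.9  94. ] [637.5 -34.   97.8]
bed T [array([731.9,  34.5,  44. ]), array([472.7,  26.6,  44. ]), array([475.2, -95.2,  44. ]), array([732.4, -80.1,  44. ])]
plate front T [array([615.8,   6.1,  44. ]), array([616.1, -72.5,  44. ])]
plate left edge [array([732. ,   9.8,  44. ]), array([475.1,   3. ,  44. ])]
rail right edge [array([714.4, -83.5,  44. ]), array([477.5, -93.5,  44. ])]
index T [array([556.3,  29.7,  48. ]), array([558.1,  12.9,  48. ])]
index S [array([561.8,  14.3,  48. ]), array([561.2,  30.8,  48. ])]
bed S [array([476.6,  24.7,  44. ]), array([709.2,  34. ,  44. ]), array([479.7, -87.9,  44. ]), array([713.6, -76.9,  44. ])]
```

```bash
cat >> h.py <<'E'
def tgt(p,rpy=None,R=None):
    """grasp-point target p (world mm), -> shift in tool axes, turn in 6deg units"""
    s=env.state(); R0=Ro.from_euler('xyz',s['tcp_rot']); p0=np.array(s['eef_pos'])
    R1=R if R is not None else Ro.from_euler('xyz',rpy)
    tcp=np.array(p)-R1.apply([0,0,env.grasp_offset])
    d=R0.inv().apply(tcp-p0); r=(R0.inv()*R1).as_rotvec()/np.radians(6)
    np.set_printoptions(precision=2,suppress=True)
    print('t',round(s['t'],2),'grasp now',R0.apply([0,0,env.grasp_offset])+p0,'rpy',np.array(s['tcp_rot']),'j',s['joints'],'f',s['ft_force'],'open',round(s['opening'],3))
    print('need',d,'rot',r)
E
python3 -c "
from h import *
tgt([503.7,-313,130],[np.pi,0,.29])"
```

```text
t 0.1 grasp now [ 168.39 -601.69  232.92] rpy [-3.14 -0.    0.27] j [-1.4   0.49  1.56 -0.    1.09 -0.11] f [-0.28  0.52  0.6 ] open 1.001
need [ 400.7  -187.73  103.15] rot [-0.01 -0.   -0.16]
```

Call:
play_rows([
  {"dx":20,"dy":-9,"dz":5},
  {"dx":45,"dy":-21,"dz":10},
  {"dx":70,"dy":-33,"dz":15},
  {"dx":95,"dy":-45,"dz":20},
  {"dx":125,"dy":-58,"dz":25},
  {"dx":155,"dy":-72,"dz":30},
  {"dx":185,"dy":-86,"dz":35},
  {"dx":210,"dy":-98,"dz":40},
], fingers=1.0)

```text
invalid input
```

```bash
python3 -c "
from h import *
tgt([503.7,-313,130],[np.pi,0,.29])"
```

```text
t 0.1 grasp now [ 168.39 -601.69  232.92] rpy [-3.14 -0.    0.27] j [-1.4   0.49  1.56 -0.    1.09 -0.11] f [-0.28  0.52  0.6 ] open 1.001
need [ 400.7  -187.73  103.15] rot [-0.01 -0.   -0.16]
```

Call:
play_rows([
  {"dx":20,"dy":-9,"dz":5,"rx":0,"ry":0,"rz":0},
  {"dx":45,"dy":-21,"dz":10,"rx":0,"ry":0,"rz":0},
  {"dx":70,"dy":-33,"dz":15,"rx":0,"ry":0,"rz":0},
  {"dx":95,"dy":-45,"dz":20,"rx":0,"ry":0,"rz":0},
  {"dx":125,"dy":-58,"dz":25,"rx":0,"ry":0,"rz":0},
  {"dx":155,"dy":-72,"dz":30,"rx":0,"ry":0,"rz":0},
  {"dx":185,"dy":-86,"dz":35,"rx":0,"ry":0,"rz":0},
  {"dx":210,"dy":-98,"dz":40,"rx":0,"ry":0,"rz":0},
])

```text
t: 0.77
eef_pos: [345.5, -449.3, 363.9]
tcp_rot: [-3.14, -0.0, 0.273]
ft_force: [-0.2, 0.0, 0.4]
opening: 1.0
```

```bash
python3 -c "
from h import *
tgt([503.7,-313,130],[np.pi,0,.29])"
```

```text
t 0.77 grasp now [ 345.45 -449.08  192.59] rpy [-3.14 -0.    0.27] j [-1.03  0.45  1.75  0.    0.94  0.27] f [-0.2   0.04  0.39] open 1.0
need [189.1  -88.52  62.74] rot [-0.02 -0.   -0.16]
```

Call:
play_rows([
  {"dx":30,"dy":-14,"dz":10,"rx":0,"ry":0,"rz":0},
  {"dx":60,"dy":-28,"dz":20,"rx":0,"ry":0,"rz":0},
  {"dx":90,"dy":-42,"dz":30,"rx":0,"ry":0,"rz":0},
  {"dx":120,"dy":-56,"dz":40,"rx":0,"ry":0,"rz":-0.1},
  {"dx":145,"dy":-68,"dz":50,"rx":0,"ry":0,"rz":-0.1},
  {"dx":170,"dy":-80,"dz":57,"rx":0,"ry":0,"rz":-0.2},
  {"dx":184,"dy":-86,"dz":61,"rx":0,"ry":0,"rz":-0.2},
  {"dx":189,"dy":-88.5,"dz":63,"rx":0,"ry":0,"rz":-0.2},
])

```text
t: 1.43
eef_pos: [505.0, -311.4, 300.1]
tcp_rot: [-3.139, 0.0, 0.296]
ft_force: [-0.0, -0.2, 0.1]
opening: 1.003
```

```bash
python3 -c "
from h import *
tgt([503.7,-313,70],[np.pi,0,.29])
for n in ('scene','top'):
    c=cam(n); save(c,n+'1')
    u,v=proj(c,[503,-313,50]).astype(int); x=max(u-50,0);y=max(v-50,0)
    cv2.imwrite('pics/z1%s.png'%n,cv2.resize(c['image'][y:y+100,x:x+100,::-1],None,fx=6,fy=6,interpolation=2)); print(x,y)
"
```

```text
t 1.43 grasp now [ 504.83 -310.97  128.79] rpy [-3.14  0.    0.3 ] j [-0.66  0.57  1.74  0.    0.83  0.61] f [-0.05 -0.18  0.06] open 1.003
need [-1.72  1.3  58.78] rot [-0.03  0.    0.06]
161 183
360 167
```

View pics/z1scene.png

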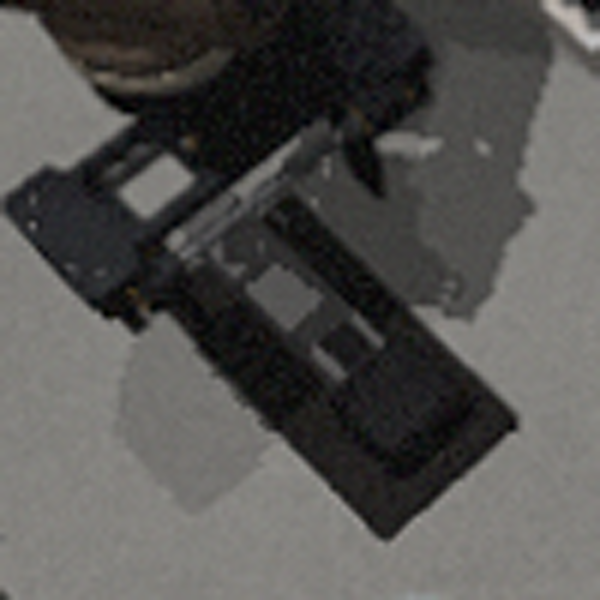

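View pics/z1top.png

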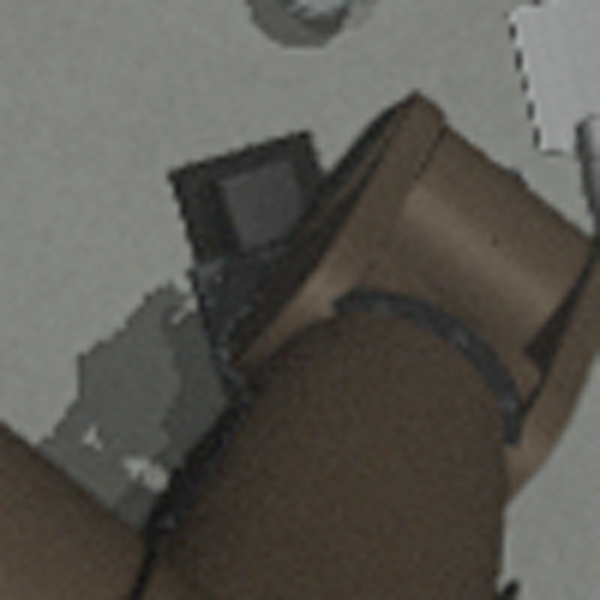

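The jaws straddle the handle, and the arm hides part of the view from above. I'll descend now.

Call:
play_rows([
  {"dx":-1,"dy":1,"dz":10,"rx":0,"ry":0,"rz":0},
  {"dx":-1.7,"dy":1.3,"dz":22,"rx":0,"ry":0,"rz":0},
  {"dx":-1.7,"dy":1.3,"dz":34,"rx":0,"ry":0,"rz":0},
  {"dx":-1.7,"dy":1.3,"dz":46,"rx":0,"ry":0,"rz":0},
  {"dx":-1.7,"dy":1.3,"dz":54,"rx":0,"ry":0,"rz":0},
  {"dx":-1.7,"dy":1.3,"dz":58,"rx":0,"ry":0,"rz":0},
  {"dx":-1.7,"dy":1.3,"dz":58,"rx":0,"ry":0,"rz":0},
  {"dx":-1.7,"dy":1.3,"dz":58,"rx":0,"ry":0,"rz":0},
])

```text
t: 2.2
eef_pos: [502.6, -314.4, 242.6]
tcp_rot: [-3.139, 0.001, 0.295]
ft_force: [0.7, 0.2, -0.7]
opening: 1.004
```

```bash
python3 -c "
from h import *
tgt([503.7,-313,31],[np.pi,0,.29])"
```

```text
t 2.2 grasp now [ 502.35 -314.08   71.3 ] rpy [-3.14  0.    0.3 ] j [-0.67  0.65  1.78  0.    0.71  0.6 ] f [ 0.75  0.23 -0.69] open 1.004
need [ 1.53 -0.94 40.3 ] rot [-0.02  0.01  0.05]
```

Call:
play_rows([
  {"dx":0.8,"dy":-0.5,"dz":8,"rx":0,"ry":0,"rz":0},
  {"dx":1,"dy":-0.8,"dz":18,"rx":0,"ry":0,"rz":0},
  {"dx":1,"dy":-0.8,"dz":27,"rx":0,"ry":0,"rz":0},
  {"dx":1,"dy":-0.8,"dz":34,"rx":0,"ry":0,"rz":0},
  {"dx":1,"dy":-0.8,"dz":38,"rx":0,"ry":0,"rz":0},
  {"dx":1,"dy":-0.8,"dz":40,"rx":0,"ry":0,"rz":0},
  {"dx":1,"dy":-0.8,"dz":40,"rx":0,"ry":0,"rz":0},
  {"dx":1,"dy":-0.8,"dz":40,"rx":0,"ry":0,"rz":0},
])

```text
t: 2.87
eef_pos: [503.3, -313.3, 202.6]
tcp_rot: [-3.139, 0.0, 0.295]
ft_force: [-0.8, -0.6, 0.1]
opening: 0.999
```

```bash
python3 -c "
from h import *
tgt([503.7,-313,31],[np.pi,0,.29])
for n in ('scene',):
    c=cam(n); save(c,n+'2')
    u,v=proj(c,[503,-313,50]).astype(int); x=max(u-50,0);y=max(v-50,0)
    cv2.imwrite('pics/z2%s.png'%n,cv2.resize(c['image'][y:y+100,x:x+100,::-1],None,fx=6,fy=6,interpolation=2)); print(x,y)
"
```

```text
t 2.87 grasp now [ 503.11 -312.99   31.34] rpy [-3.14  0.    0.3 ] j [-0.67  0.71  1.8   0.    0.63  0.61] f [-0.83 -0.63  0.11] open 0.999
need [ 0.48 -0.2   0.34] rot [-0.02  0.    0.05]
161 183
```

View pics/z2scene.png

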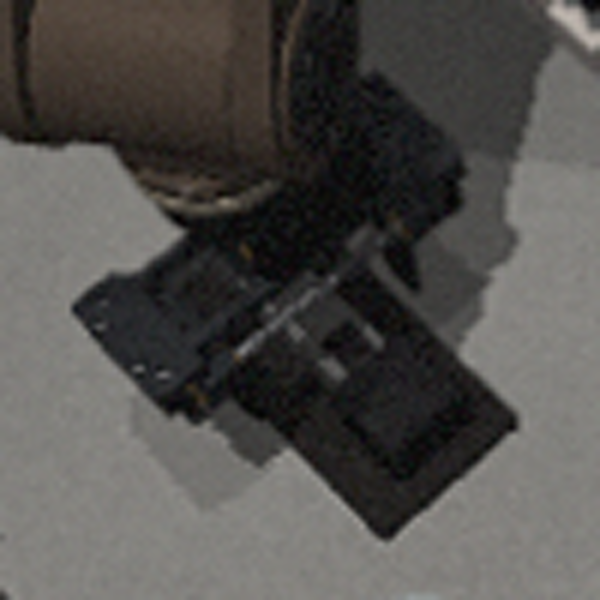

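Call:
play_rows([
  {"dx":0,"dy":0,"dz":0,"rx":0,"ry":0,"rz":0},
  {"dx":0,"dy":0,"dz":0,"rx":0,"ry":0,"rz":0},
  {"dx":0,"dy":0,"dz":0,"rx":0,"ry":0,"rz":0},
  {"dx":0,"dy":0,"dz":0,"rx":0,"ry":0,"rz":0},
  {"dx":0,"dy":0,"dz":0,"rx":0,"ry":0,"rz":0},
  {"dx":0,"dy":0,"dz":0,"rx":0,"ry":0,"rz":0},
  {"dx":0,"dy":0,"dz":0,"rx":0,"ry":0,"rz":0},
  {"dx":0,"dy":0,"dz":0,"rx":0,"ry":0,"rz":0},
], fingers=0)

```text
t: 3.58
eef_pos: [503.3, -313.3, 202.8]
tcp_rot: [-3.14, 0.0, 0.295]
ft_force: [0.1, -0.2, -0.5]
opening: 0.496
```

Call:
play_rows([
  {"dx":0,"dy":0,"dz":0,"rx":0,"ry":0,"rz":0},
  {"dx":0,"dy":0,"dz":0,"rx":0,"ry":0,"rz":0},
  {"dx":0,"dy":0,"dz":0,"rx":0,"ry":0,"rz":0},
  {"dx":0,"dy":0,"dz":0,"rx":0,"ry":0,"rz":0},
])

```text
t: 3.92
eef_pos: [503.3, -313.4, 202.8]
tcp_rot: [-3.14, 0.0, 0.295]
ft_force: [1.1, -0.8, 0.6]
opening: 0.334
```

```bash
python3 -c "
from h import *
tgt([503.7,-313,31],[np.pi,0,.29])
for n in ('scene',):
    c=cam(n); save(c,n+'3')
    u,v=proj(c,[503,-313,50]).astype(int); x=max(u-50,0);y=max(v-50,0)
    cv2.imwrite('pics/z3%s.png'%n,cv2.resize(c['image'][y:y+100,x:x+100,::-1],None,fx=6,fy=6,interpolation=2)); print(x,y)
"
```

```text
t 3.92 grasp now [ 503.17 -313.05   31.52] rpy [-3.14  0.    0.3 ] j [-0.67  0.71  1.8   0.    0.63  0.61] f [ 1.09 -0.85  0.57] open 0.334
need [ 0.48 -0.23  0.52] rot [-0.02  0.    0.05]
161 183
```

View pics/z3scene.png

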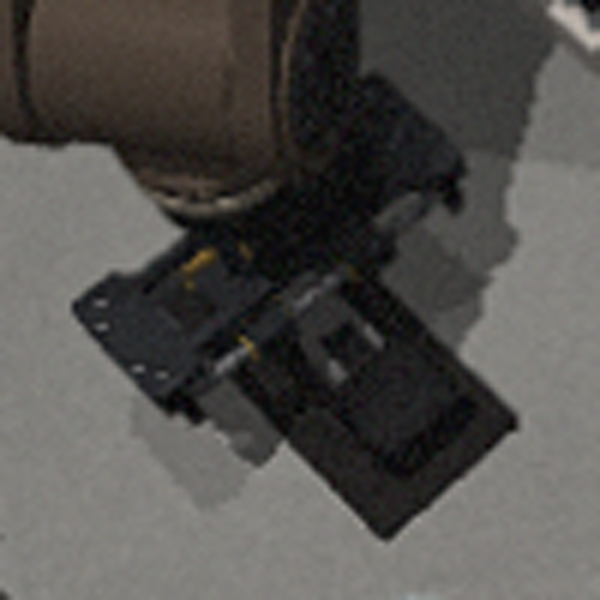

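Call:
play_rows([
  {"dx":0,"dy":0,"dz":0,"rx":0,"ry":0,"rz":0},
  {"dx":0,"dy":0,"dz":0,"rx":0,"ry":0,"rz":0},
  {"dx":0,"dy":0,"dz":0,"rx":0,"ry":0,"rz":0},
  {"dx":0,"dy":0,"dz":-3,"rx":0,"ry":0,"rz":0},
  {"dx":0,"dy":0,"dz":-8,"rx":0,"ry":0,"rz":0},
  {"dx":0,"dy":0,"dz":-15,"rx":0,"ry":0,"rz":0},
  {"dx":0,"dy":0,"dz":-25,"rx":0,"ry":0,"rz":0},
  {"dx":0,"dy":0,"dz":-35,"rx":0,"ry":0,"rz":0},
])

```text
t: 4.63
eef_pos: [503.3, -313.4, 238.9]
tcp_rot: [-3.14, 0.0, 0.295]
ft_force: [0.6, -0.1, -1.9]
opening: 0.336
```

Call:
play_rows([
  {"dx":0,"dy":0,"dz":-10,"rx":0,"ry":0,"rz":0},
  {"dx":0,"dy":0,"dz":-25,"rx":0,"ry":0,"rz":0},
  {"dx":0,"dy":0,"dz":-40,"rx":0,"ry":0,"rz":0},
  {"dx":0,"dy":0,"dz":-55,"rx":0,"ry":0,"rz":0},
  {"dx":0,"dy":0,"dz":-75,"rx":0,"ry":0,"rz":0},
  {"dx":0,"dy":0,"dz":-95,"rx":0,"ry":0,"rz":0},
  {"dx":0,"dy":0,"dz":-110,"rx":0,"ry":0,"rz":0},
  {"dx":0,"dy":0,"dz":-115,"rx":0,"ry":0,"rz":0},
])

```text
t: 5.3
eef_pos: [503.4, -313.6, 357.3]
tcp_rot: [3.14, -0.002, 0.295]
ft_force: [0.1, 0.5, -1.8]
opening: 0.337
```

```bash
cat > card.py <<'E'
from h import *
b=np.array([531.5,332.5,62.8]); yb=.245; a=.4
n=np.array([-np.sin(a)*np.cos(yb),-np.sin(a)*np.sin(yb),np.cos(a)])
up=np.array([np.cos(a)*np.cos(yb),np.cos(a)*np.sin(yb),np.sin(a)])
yy=np.cross(n,up)
def pose(th,stand=70,sc_in_grasp=(0,0,-5)):
    x=np.cos(th)*up+np.sin(th)*yy; y=np.cross(n,x)
    Rs=np.stack([x,y,n],1)           # scanner
    Rt=np.stack([x,-y,-n],1)         # tool
    win=b+stand*n
    sc=win-Rs@np.array([65,0,-14])
    g=sc-Rs@np.array(sc_in_grasp)
    return g,Ro.from_matrix(Rt)
E
python3 -c "
from card import *
g,R=pose(np.pi/2); print(g)
tgt(g,R=R)
for n in ('scene','top'):
    c=cam(n); save(c,n+'4')
    s=env.state();u,v=proj(c,[503,-313,180]).astype(int); x=max(u-50,0);y=max(v-50,0)
    cv2.imwrite('pics/z4%s.png'%n,cv2.resize(c['image'][y:y+100,x:x+100,::-1],None,fx=6,fy=6,interpolation=2)); print(x,y)
"
```

```text
[513.64291618 261.03450039 144.77442847]
t 5.3 grasp now [ 503.85 -313.71  186.  ] rpy [ 3.14 -0.    0.3 ] j [-0.67  0.5   1.69  0.    0.95  0.61] f [ 0.08  0.46 -1.77] open 0.337
need [ 110.24 -550.2    54.15] rot [ -3.02   2.89 -14.31]
150 161
368 165
```

View pics/z4scene.png

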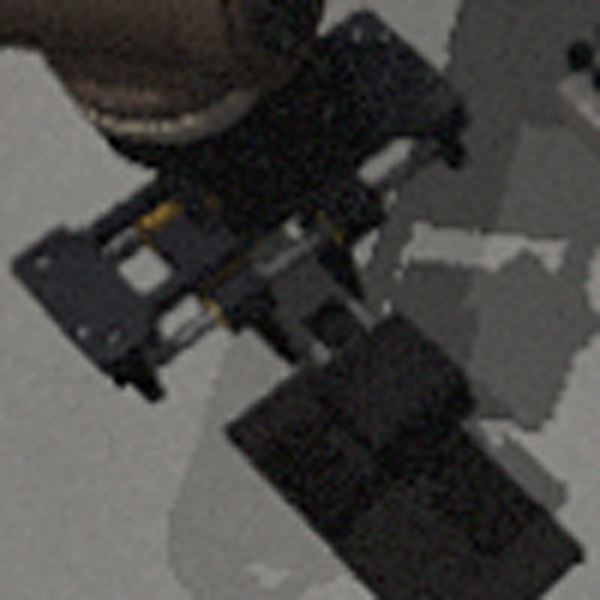

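The scanner is lifted and level in the grip: opening 0.337 (32 mm), measured load 1.8 N. I'll swing over to the card in stages.

Call:
play_rows([
  {"dx":2,"dy":-8,"dz":0,"rx":0,"ry":0,"rz":-0.2},
  {"dx":5,"dy":-24,"dz":1,"rx":-0.1,"ry":0.1,"rz":-0.6},
  {"dx":10,"dy":-46,"dz":2,"rx":-0.2,"ry":0.2,"rz":-1.2},
  {"dx":14,"dy":-70,"dz":4,"rx":-0.3,"ry":0.3,"rz":-1.8},
  {"dx":19,"dy":-94,"dz":6,"rx":-0.4,"ry":0.4,"rz":-2.4},
  {"dx":24,"dy":-118,"dz":8,"rx":-0.5,"ry":0.5,"rz":-3.0},
  {"dx":28,"dy":-142,"dz":10,"rx":-0.6,"ry":0.6,"rz":-3.6},
  {"dx":33,"dy":-166,"dz":12,"rx":-0.7,"ry":0.7,"rz":-4.2},
])

```text
t: 6.07
eef_pos: [485.8, -143.4, 342.3]
tcp_rot: [3.055, -0.055, 0.742]
ft_force: [2.3, 0.3, -1.5]
opening: 0.338
```

```bash
python3 -c "
from card import *
g,R=pose(np.pi/2)
tgt(g,R=R)"
```

```text
t 6.07 grasp now [ 502.75 -147.89  171.89] rpy [ 3.06 -0.06  0.74] j [-0.42  0.4   1.94  0.03  0.71  0.39] f [ 2.3   0.31 -1.49] open 0.338
need [ 232.58 -314.53   25.73] rot [ -2.42   2.01 -10.1 ]
```

Call:
play_rows([
  {"dx":12,"dy":-17,"dz":0,"rx":-0.1,"ry":0.1,"rz":-0.5},
  {"dx":26,"dy":-36,"dz":0,"rx":-0.25,"ry":0.2,"rz":-1.1},
  {"dx":42,"dy":-57,"dz":0,"rx":-0.4,"ry":0.35,"rz":-1.8},
  {"dx":58,"dy":-78,"dz":0,"rx":-0.6,"ry":0.5,"rz":-2.5},
  {"dx":74,"dy":-99,"dz":0,"rx":-0.75,"ry":0.65,"rz":-3.2},
  {"dx":90,"dy":-121,"dz":0,"rx":-0.9,"ry":0.8,"rz":-3.9},
  {"dx":106,"dy":-143,"dz":0,"rx":-1.1,"ry":0.9,"rz":-4.6},
  {"dx":122,"dy":-165,"dz":0,"rx":-1.25,"ry":1.05,"rz":-5.3},
])

```text
t: 6.73
eef_pos: [464.2, 62.2, 334.0]
tcp_rot: [2.885, -0.068, 1.313]
ft_force: [-0.5, -0.4, -2.0]
opening: 0.336
```

```bash
python3 -c "
from card import *
g,R=pose(np.pi/2)
tgt(g,R=R)"
```

```text
t 6.73 grasp now [509.06  62.1  168.71] rpy [ 2.89 -0.07  1.31] j [-0.01  0.35  2.06  0.    0.46  0.26] f [-0.47 -0.37 -1.95] open 0.336
need [170.16 -70.26  26.25] rot [-1.18  0.94 -4.75]
```

Call:
play_rows([
  {"dx":22,"dy":-9,"dz":2,"rx":-0.15,"ry":0.1,"rz":-0.6},
  {"dx":46,"dy":-19,"dz":4,"rx":-0.3,"ry":0.25,"rz":-1.3},
  {"dx":71,"dy":-30,"dz":7,"rx":-0.5,"ry":0.4,"rz":-2.0},
  {"dx":96,"dy":-40,"dz":10,"rx":-0.65,"ry":0.55,"rz":-2.7},
  {"dx":120,"dy":-50,"dz":13,"rx":-0.85,"ry":0.65,"rz":-3.4},
  {"dx":142,"dy":-59,"dz":16,"rx":-1.0,"ry":0.8,"rz":-4.0},
  {"dx":159,"dy":-66,"dz":18,"rx":-1.1,"ry":0.9,"rz":-4.5},
  {"dx":170,"dy":-70,"dz":20,"rx":-1.2,"ry":0.95,"rz":-4.75},
])

```text
t: 7.4
eef_pos: [446.3, 246.5, 307.5]
tcp_rot: [2.741, 0.001, 1.821]
ft_force: [-0.1, -0.6, -2.4]
opening: 0.341
```

```bash
python3 -c "
from card import *
g,R=pose(np.pi/2)
tgt(g,R=R)
for n in ('scene','top'):
    c=cam(n); save(c,n+'5')
    u,v=proj(c,[520,310,100]).astype(int); x=max(u-60,0);y=max(v-60,0)
    cv2.imwrite('pics/z5%s.png'%n,cv2.resize(c['image'][y:y+110,x:x+120,::-1],None,fx=5,fy=5,interpolation=2)); print(x,y)
"
```

```text
t 7.4 grasp now [511.04 262.94 149.73] rpy [2.74 0.   1.82] j [ 0.38  0.44  2.02 -0.18  0.29  0.3 ] f [-0.06 -0.55 -2.37] open 0.341
need [-2.21  0.07  5.36] rot [ 0.01 -0.02  0.05]
330 87
167 151
```

View pics/z5scene.png

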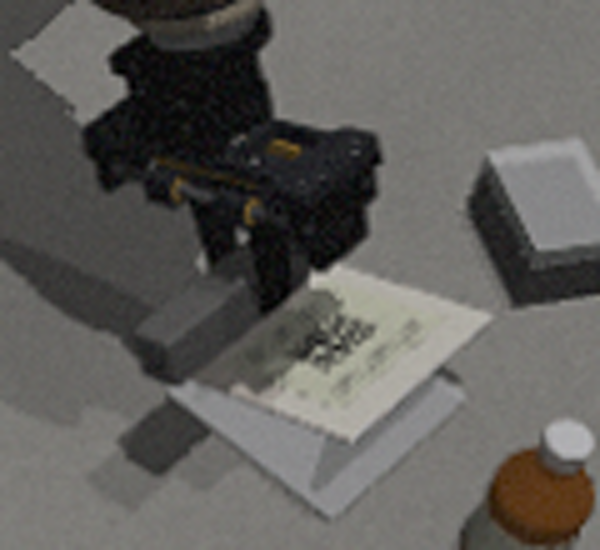

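View pics/z5top.png

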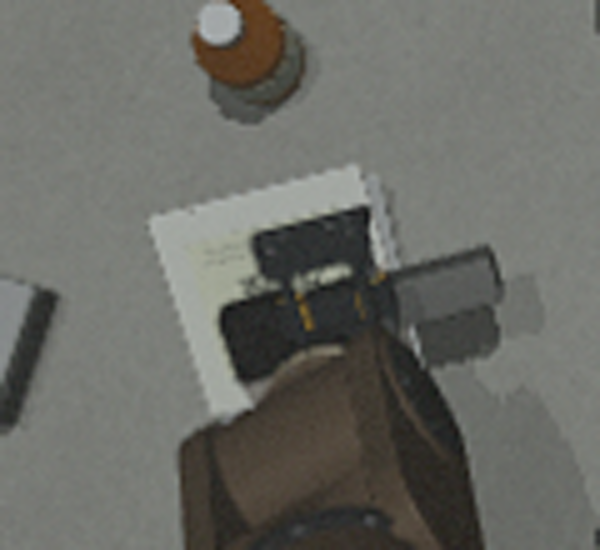

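The scanner now sits over the card with its tail to the right, and the gripper hides the head. I'll make the last small correction, then hold.

Call:
play_rows([
  {"dx":-0.5,"dy":0,"dz":1,"rx":0,"ry":0,"rz":0},
  {"dx":-1,"dy":0,"dz":3,"rx":0,"ry":0,"rz":0},
  {"dx":-2,"dy":0,"dz":4.5,"rx":0,"ry":0,"rz":0},
  {"dx":-2.2,"dy":0,"dz":5.4,"rx":0,"ry":0,"rz":0},
  {"dx":-2.2,"dy":0,"dz":5.4,"rx":0,"ry":0,"rz":0},
  {"dx":-2.2,"dy":0,"dz":5.4,"rx":0,"ry":0,"rz":0},
])

```text
t: 8.0
eef_pos: [449.3, 244.0, 302.5]
tcp_rot: [2.741, 0.0, 1.819]
ft_force: [0.0, 0.4, -1.6]
opening: 0.337
```

```bash
python3 -c "
from card import *
g,R=pose(np.pi/2)
tgt(g,R=R)
s=env.state();R0=Ro.from_euler('xyz',s['tcp_rot']);p=np.array(s['eef_pos'])
W=lambda q:p+R0.apply(np.array([q[0],-q[1],171.3+5-q[2]]))   # q in scanner axes
for n in ('scene','top'):
    c=cam(n); u,v=proj(c,[520,310,100]).astype(int); x=max(u-60,0);y=max(v-60,0)
    im=cv2.resize(c['image'][y:y+110,x:x+120,::-1],None,fx=5,fy=5,interpolation=2)
    for q in [(-90,16,18),(-90,-16,18),(-90,16,-18),(-90,-16,-18),(90,25,18),(90,-25,18),(90,25,-14),(90,-25,-14)]:
        a=(proj(c,W(q))-[x,y]+.5)*5-.5; cv2.circle(im,tuple(int(t) for t in a),3,(0,0,255),1)
    cv2.imwrite('pics/z6%s.png'%n,im)
"
```

```text
t 8.0 grasp now [513.98 260.38 144.72] rpy [2.74 0.   1.82] j [ 0.38  0.45  2.02 -0.18  0.28  0.29] f [ 0.04  0.37 -1.57] open 0.337
need [ 0.87 -0.1  -0.11] rot [ 0.   -0.01  0.02]
```

View pics/z6scene.png

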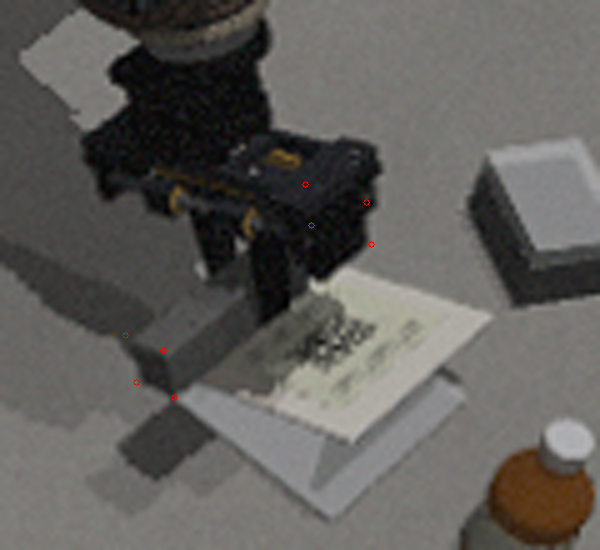

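View pics/z6top.png

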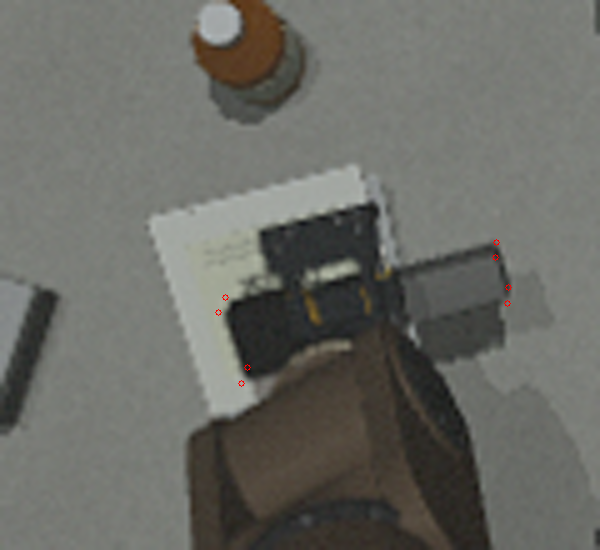

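The handle tail lies within about 2–3 mm of the predicted corners in both views. I'll hold here for more than a second.

Call:
play_rows([
  {"dx":0,"dy":0,"dz":0,"rx":0,"ry":0,"rz":0},
  {"dx":0,"dy":0,"dz":0,"rx":0,"ry":0,"rz":0},
  {"dx":0,"dy":0,"dz":0,"rx":0,"ry":0,"rz":0},
  {"dx":0,"dy":0,"dz":0,"rx":0,"ry":0,"rz":0},
  {"dx":0,"dy":0,"dz":0,"rx":0,"ry":0,"rz":0},
  {"dx":0,"dy":0,"dz":0,"rx":0,"ry":0,"rz":0},
  {"dx":0,"dy":0,"dz":0,"rx":0,"ry":0,"rz":0},
  {"dx":0,"dy":0,"dz":0,"rx":0,"ry":0,"rz":0},
])

```text
t: 8.77
eef_pos: [449.2, 244.2, 302.6]
tcp_rot: [2.741, 0.0, 1.819]
ft_force: [0.1, 0.4, -1.6]
opening: 0.335
```

Call:
play_rows([
  {"dx":0,"dy":0,"dz":0,"rx":0,"ry":0,"rz":0},
  {"dx":0,"dy":0,"dz":0,"rx":0,"ry":0,"rz":0},
  {"dx":0,"dy":0,"dz":0,"rx":0,"ry":0,"rz":0},
  {"dx":0,"dy":0,"dz":0,"rx":0,"ry":0,"rz":0},
  {"dx":0,"dy":0,"dz":0,"rx":0,"ry":0,"rz":0},
  {"dx":0,"dy":0,"dz":0,"rx":0,"ry":0,"rz":0},
  {"dx":0,"dy":0,"dz":0,"rx":0,"ry":0,"rz":0},
  {"dx":0,"dy":0,"dz":0,"rx":0,"ry":0,"rz":0},
])

```text
t: 9.43
eef_pos: [449.2, 244.2, 302.6]
tcp_rot: [2.741, 0.0, 1.819]
ft_force: [-0.1, -0.0, -2.0]
opening: 0.335
```

Call:
play_rows([
  {"dx":0,"dy":0,"dz":0,"rx":0,"ry":0,"rz":0},
  {"dx":0,"dy":0,"dz":0,"rx":0,"ry":0,"rz":0},
  {"dx":0,"dy":0,"dz":0,"rx":0,"ry":0,"rz":0},
  {"dx":0,"dy":0,"dz":0,"rx":0,"ry":0,"rz":0},
  {"dx":0,"dy":0,"dz":0,"rx":0,"ry":0,"rz":0},
  {"dx":0,"dy":0,"dz":0,"rx":0,"ry":0,"rz":0},
  {"dx":0,"dy":0,"dz":0,"rx":0,"ry":0,"rz":0},
  {"dx":0,"dy":0,"dz":0,"rx":0,"ry":0,"rz":0},
])

```text
t: 10.1
eef_pos: [449.2, 244.2, 302.6]
tcp_rot: [2.741, 0.0, 1.819]
ft_force: [-0.2, -0.0, -1.2]
opening: 0.334
```

```bash
python3 -c "
from card import *
g,R=pose(np.pi/2)
tgt(g,R=R)
tgt([503.1,-313.2,150],[np.pi,0,.295])"
```

```text
t 10.1 grasp now [513.9  260.62 144.8 ] rpy [2.74 0.   1.82] j [ 0.38  0.45  2.02 -0.18  0.28  0.29] f [-0.25 -0.03 -1.19] open 0.334
need [ 0.65 -0.08 -0.03] rot [ 0.   -0.01  0.03]
t 10.1 grasp now [513.9  260.62 144.8 ] rpy [2.74 0.   1.82] j [ 0.38  0.45  2.02 -0.18  0.28  0.29] f [-0.25 -0.03 -1.19] open 0.334
need [-553.61  -70.72  -50.17] rot [ 3.05 -2.91 14.34]
```

The pose held to within about 0.2 mm for 2 s. Now back to the pad.

Call:
play_rows([
  {"dx":-5,"dy":-1,"dz":-5,"rx":0,"ry":0,"rz":0},
  {"dx":-18,"dy":-3,"dz":-13,"rx":0.1,"ry":-0.1,"rz":0.4},
  {"dx":-38,"dy":-5,"dz":-22,"rx":0.2,"ry":-0.2,"rz":1.0},
  {"dx":-62,"dy":-8,"dz":-30,"rx":0.35,"ry":-0.35,"rz":1.6},
  {"dx":-86,"dy":-11,"dz":-34,"rx":0.5,"ry":-0.5,"rz":2.2},
  {"dx":-110,"dy":-14,"dz":-36,"rx":0.6,"ry":-0.6,"rz":2.8},
  {"dx":-134,"dy":-17,"dz":-38,"rx":0.7,"ry":-0.7,"rz":3.4},
  {"dx":-158,"dy":-20,"dz":-40,"rx":0.85,"ry":-0.8,"rz":4.0},
])

```text
t: 10.77
eef_pos: [454.6, 81.0, 332.2]
tcp_rot: [2.846, -0.066, 1.391]
ft_force: [1.2, 0.1, -2.2]
opening: 0.332
```

```bash
python3 -c "
from card import *
tgt([503.1,-313.2,150],[np.pi,0,.295])"
```

```text
t 10.77 grasp now [505.61  82.74 168.66] rpy [ 2.85 -0.07  1.39] j [0.03 0.34 2.09 0.   0.41 0.22] f [ 1.16  0.09 -2.22] open 0.332
need [-379.12  117.08   20.87] rot [ 2.19 -2.1  10.29]
```

Call:
play_rows([
  {"dx":-22,"dy":7,"dz":0,"rx":0.12,"ry":-0.12,"rz":0.6},
  {"dx":-45,"dy":14,"dz":0,"rx":0.25,"ry":-0.25,"rz":1.2},
  {"dx":-69,"dy":21,"dz":0,"rx":0.4,"ry":-0.4,"rz":1.85},
  {"dx":-93,"dy":29,"dz":0,"rx":0.55,"ry":-0.5,"rz":2.5},
  {"dx":-117,"dy":36,"dz":0,"rx":0.7,"ry":-0.65,"rz":3.2},
  {"dx":-141,"dy":43,"dz":0,"rx":0.8,"ry":-0.8,"rz":3.85},
  {"dx":-165,"dy":51,"dz":0,"rx":0.95,"ry":-0.9,"rz":4.5},
  {"dx":-190,"dy":58,"dz":0,"rx":1.1,"ry":-1.05,"rz":5.15},
])

```text
t: 11.43
eef_pos: [474.6, -118.3, 337.1]
tcp_rot: [3.005, -0.075, 0.834]
ft_force: [0.8, 0.0, -0.8]
opening: 0.336
```

```bash
python3 -c "
from card import *
tgt([503.1,-313.2,150],[np.pi,0,.295])"
```

```text
t 11.43 grasp now [ 500.43 -124.5   167.84] rpy [ 3.01 -0.07  0.83] j [-0.38  0.38  1.99  0.04  0.62  0.33] f [ 0.81  0.03 -0.75] open 0.336
need [-126.08  149.79   26.97] rot [ 1.08 -1.05  5.09]
```

Call:
play_rows([
  {"dx":-15,"dy":18,"dz":3,"rx":0.12,"ry":-0.12,"rz":0.6},
  {"dx":-32,"dy":38,"dz":6,"rx":0.27,"ry":-0.27,"rz":1.3},
  {"dx":-50,"dy":59,"dz":10,"rx":0.43,"ry":-0.42,"rz":2.0},
  {"dx":-68,"dy":81,"dz":15,"rx":0.6,"ry":-0.57,"rz":2.75},
  {"dx":-86,"dy":102,"dz":19,"rx":0.75,"ry":-0.7,"rz":3.5},
  {"dx":-103,"dy":122,"dz":23,"rx":0.9,"ry":-0.85,"rz":4.15},
  {"dx":-117,"dy":139,"dz":26,"rx":1.0,"ry":-0.98,"rz":4.7},
  {"dx":-125,"dy":149,"dz":27,"rx":1.08,"ry":-1.05,"rz":5.1},
])

```text
t: 12.1
eef_pos: [502.6, -314.6, 321.3]
tcp_rot: [-3.141, 0.001, 0.287]
ft_force: [-0.3, 0.6, -2.0]
opening: 0.336
```

```bash
python3 -c "
from card import *
tgt([503.2,-313.2,60],[np.pi,0,.295])"
```

```text
t 12.1 grasp now [ 502.37 -314.56  149.98] rpy [-3.14  0.    0.29] j [-0.67  0.54  1.73 -0.    0.88  0.61] f [-0.33  0.62 -2.01] open 0.336
need [ 1.09 -1.13 89.98] rot [-0.01  0.01 -0.08]
```

Call:
play_rows([
  {"dx":0,"dy":0,"dz":8,"rx":0,"ry":0,"rz":0},
  {"dx":0.5,"dy":-0.5,"dz":22,"rx":0,"ry":0,"rz":0},
  {"dx":0.5,"dy":-0.5,"dz":38,"rx":0,"ry":0,"rz":0},
  {"dx":0.8,"dy":-0.8,"dz":54,"rx":0,"ry":0,"rz":0},
  {"dx":0.8,"dy":-0.8,"dz":70,"rx":0,"ry":0,"rz":0},
  {"dx":0.8,"dy":-0.8,"dz":82,"rx":0,"ry":0,"rz":0},
  {"dx":0.8,"dy":-0.8,"dz":88,"rx":0,"ry":0,"rz":0},
  {"dx":0.8,"dy":-0.8,"dz":90,"rx":0,"ry":0,"rz":0},
])

```text
t: 12.77
eef_pos: [502.7, -313.3, 230.3]
tcp_rot: [-3.14, 0.002, 0.287]
ft_force: [0.3, -0.1, -1.7]
opening: 0.336
```

```bash
python3 -c "
from card import *
tgt([503.2,-313.2,32.2],[np.pi,0,.295])"
```

```text
t 12.77 grasp now [ 502.28 -313.08   59.04] rpy [-3.14  0.    0.29] j [-0.67  0.67  1.79 -0.    0.69  0.62] f [ 0.29 -0.14 -1.74] open 0.336
need [ 0.57  0.09 26.84] rot [-0.02  0.02 -0.08]
```

Call:
play_rows([
  {"dx":0.5,"dy":0,"dz":6,"rx":0,"ry":0,"rz":-0.1},
  {"dx":0.6,"dy":0,"dz":13,"rx":0,"ry":0,"rz":-0.1},
  {"dx":0.6,"dy":0,"dz":19,"rx":0,"ry":0,"rz":-0.1},
  {"dx":0.6,"dy":0,"dz":23,"rx":0,"ry":0,"rz":-0.1},
  {"dx":0.6,"dy":0,"dz":25.5,"rx":0,"ry":0,"rz":-0.1},
  {"dx":0.6,"dy":0,"dz":26.7,"rx":0,"ry":0,"rz":-0.1},
  {"dx":0.6,"dy":0,"dz":26.7,"rx":0,"ry":0,"rz":-0.1},
  {"dx":0.6,"dy":0,"dz":26.7,"rx":0,"ry":0,"rz":-0.1},
])

```text
t: 13.43
eef_pos: [503.3, -313.1, 203.8]
tcp_rot: [-3.14, 0.002, 0.297]
ft_force: [0.5, 0.6, -1.3]
opening: 0.338
```

```bash
python3 -c "
from card import *
tgt([503.2,-313.2,31.5],[np.pi,0,.295])"
```

```text
t 13.43 grasp now [ 502.89 -312.93   32.47] rpy [-3.14  0.    0.3 ] j [-0.67  0.71  1.8  -0.    0.63  0.61] f [ 0.52  0.65 -1.28] open 0.338
need [-0.08  0.04  0.97] rot [-0.02  0.02  0.02]
```

Call:
play_rows([
  {"dx":0,"dy":0,"dz":0.4,"rx":0,"ry":0,"rz":0},
  {"dx":0,"dy":0,"dz":0.8,"rx":0,"ry":0,"rz":0},
  {"dx":0,"dy":0,"dz":1.1,"rx":0,"ry":0,"rz":0},
  {"dx":0,"dy":0,"dz":1.1,"rx":0,"ry":0,"rz":0},
  {"dx":0,"dy":0,"dz":1.1,"rx":0,"ry":0,"rz":0},
])

```text
t: 13.85
eef_pos: [503.3, -313.2, 202.9]
tcp_rot: [-3.14, 0.002, 0.297]
ft_force: [-0.7, -0.2, -0.3]
opening: 0.334
```

Call:
play_rows([
  {"dx":0,"dy":0,"dz":0.3,"rx":0,"ry":0,"rz":0},
  {"dx":0,"dy":0,"dz":0.4,"rx":0,"ry":0,"rz":0},
  {"dx":0,"dy":0,"dz":0.4,"rx":0,"ry":0,"rz":0},
])

```text
t: 14.1
eef_pos: [503.2, -313.2, 202.8]
tcp_rot: [-3.14, 0.002, 0.297]
ft_force: [-1.4, 1.9, 6.5]
opening: 0.337
```

Call:
play_rows([
  {"dx":0,"dy":0,"dz":0,"rx":0,"ry":0,"rz":0},
  {"dx":0,"dy":0,"dz":0,"rx":0,"ry":0,"rz":0},
  {"dx":0,"dy":0,"dz":0,"rx":0,"ry":0,"rz":0},
  {"dx":0,"dy":0,"dz":0,"rx":0,"ry":0,"rz":0},
  {"dx":0,"dy":0,"dz":0,"rx":0,"ry":0,"rz":0},
  {"dx":0,"dy":0,"dz":0,"rx":0,"ry":0,"rz":0},
  {"dx":0,"dy":0,"dz":0,"rx":0,"ry":0,"rz":0},
  {"dx":0,"dy":0,"dz":0,"rx":0,"ry":0,"rz":0},
], fingers=0.9)

```text
t: 14.77
eef_pos: [503.3, -313.2, 202.8]
tcp_rot: [-3.14, 0.002, 0.297]
ft_force: [0.6, -0.8, -1.1]
opening: 0.841
```

Call:
play_rows([
  {"dx":0,"dy":0,"dz":0,"rx":0,"ry":0,"rz":0},
  {"dx":0,"dy":0,"dz":-6,"rx":0,"ry":0,"rz":0},
  {"dx":0,"dy":0,"dz":-16,"rx":0,"ry":0,"rz":0},
  {"dx":0,"dy":0,"dz":-30,"rx":0,"ry":0,"rz":0},
  {"dx":0,"dy":0,"dz":-50,"rx":0,"ry":0,"rz":0},
  {"dx":0,"dy":0,"dz":-75,"rx":0,"ry":0,"rz":0},
  {"dx":0,"dy":0,"dz":-100,"rx":0,"ry":0,"rz":0},
  {"dx":0,"dy":0,"dz":-120,"rx":0,"ry":0,"rz":0},
])

```text
t: 15.43
eef_pos: [503.4, -313.2, 325.6]
tcp_rot: [3.141, 0.0, 0.297]
ft_force: [0.5, 0.1, -0.0]
opening: 0.898
```

```bash
python3 -c "
from card import *
u=np.array([np.cos(.036),np.sin(.036),0])
tgt([637,-33.5,180],[np.pi,0,.036+np.pi/2])
tgt([637,-33.5,180],[np.pi,0,.036-np.pi/2])
tgt([637,-33.5,180],[np.pi,0,.036])
for n in ('scene',):
    c=cam(n); save(c,n+'7')
    u,v=proj(c,[503,-313,50]).astype(int); x=max(u-50,0);y=max(v-50,0)
    cv2.imwrite('pics/z7%s.png'%n,cv2.resize(c['image'][y:y+100,x:x+100,::-1],None,fx=6,fy=6,interpolation=2)); print(x,y)
"
```

```text
t 15.43 grasp now [ 503.34 -313.22  154.33] rpy [3.14 0.   0.3 ] j [-0.67  0.53  1.72 -0.    0.88  0.61] f [ 0.47  0.06 -0.01] open 0.898
need [ 209.63 -228.3   -25.78] rot [ -0.     0.   -12.51]
t 15.43 grasp now [ 503.34 -313.22  154.33] rpy [3.14 0.   0.3 ] j [-0.67  0.53  1.72 -0.    0.88  0.61] f [ 0.47  0.06 -0.01] open 0.898
need [ 209.63 -228.3   -25.78] rot [ 0.    0.   17.49]
t 15.43 grasp now [ 503.34 -313.22  154.33] rpy [3.14 0.   0.3 ] j [-0.67  0.53  1.72 -0.    0.88  0.61] f [ 0.47  0.06 -0.01] open 0.898
need [ 209.63 -228.3   -25.78] rot [0.   0.   2.49]
161 183
```

View pics/z7scene.png

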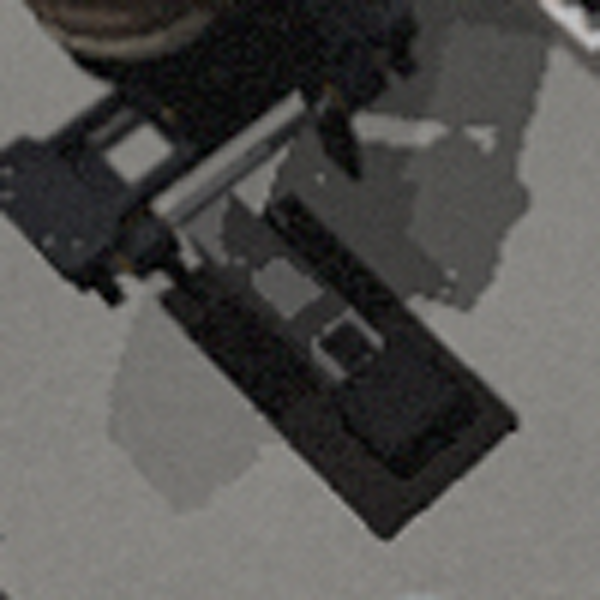

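The scanner is back on its pad in the same spot, head centre near (400,410) in the crop. Next is the slide grip. I'll close the jaws along y, so that the scene camera can still see the pointer.

Call:
play_rows([
  {"dx":12,"dy":-13,"dz":-8,"rx":0,"ry":0,"rz":0.1},
  {"dx":32,"dy":-35,"dz":-14,"rx":0,"ry":0,"rz":0.3},
  {"dx":54,"dy":-59,"dz":-20,"rx":0,"ry":0,"rz":0.6},
  {"dx":76,"dy":-83,"dz":-24,"rx":0,"ry":0,"rz":0.9},
  {"dx":98,"dy":-107,"dz":-26,"rx":0,"ry":0,"rz":1.2},
  {"dx":120,"dy":-131,"dz":-26,"rx":0,"ry":0,"rz":1.5},
  {"dx":142,"dy":-155,"dz":-26,"rx":0,"ry":0,"rz":1.8},
  {"dx":164,"dy":-179,"dz":-26,"rx":0,"ry":0,"rz":2.1},
], fingers=0.6)

```text
t: 16.15
eef_pos: [608.4, -92.6, 355.7]
tcp_rot: [3.138, -0.004, 0.076]
ft_force: [0.7, 0.1, -0.7]
opening: 0.599
```

```bash
python3 -c "
from card import *
tgt([637,-33.5,150],[np.pi,0,.036])"
```

```text
t 16.15 grasp now [609.15 -93.16 184.44] rpy [ 3.14 -0.    0.08] j [-0.26  0.53  1.64 -0.    0.97  1.24] f [ 0.67  0.09 -0.69] open 0.599
need [ 32.85 -56.86  34.36] rot [ 0.04 -0.04  0.38]
```

Call:
play_rows([
  {"dx":11,"dy":-19,"dz":2,"rx":0,"ry":0,"rz":0.1},
  {"dx":21,"dy":-37,"dz":8,"rx":0,"ry":0,"rz":0.3},
  {"dx":28,"dy":-49,"dz":16,"rx":0,"ry":0,"rz":0.4},
  {"dx":32,"dy":-55,"dz":26,"rx":0,"ry":0,"rz":0.4},
  {"dx":33,"dy":-57,"dz":32,"rx":0,"ry":0,"rz":0.4},
  {"dx":33,"dy":-57,"dz":34,"rx":0,"ry":0,"rz":0.4},
  {"dx":33,"dy":-57,"dz":34,"rx":0,"ry":0,"rz":0.4},
])

```text
t: 16.73
eef_pos: [636.9, -34.0, 321.2]
tcp_rot: [3.138, -0.003, 0.034]
ft_force: [0.2, 0.7, -0.3]
opening: 0.602
```

```bash
python3 -c "
from card import *
tgt([637,-33.5,72],[np.pi,0,.036])
for n,q in (('scene',[620,-33,80]),('top',[620,-33,60])):
    c=cam(n); save(c,n+'8')
    u,v=proj(c,q).astype(int); x=max(u-60,0);y=max(v-60,0)
    cv2.imwrite('pics/z8%s.png'%n,cv2.resize(c['image'][y:y+110,x:x+120,::-1],None,fx=6,fy=5,interpolation=2)); print(x,y)
"
```

```text
t 16.73 grasp now [637.42 -34.59 149.86] rpy [ 3.14 -0.    0.03] j [-0.16  0.6   1.61 -0.    0.93  1.38] f [ 0.18  0.72 -0.27] open 0.602
need [-0.09 -0.78 77.85] rot [ 0.03 -0.03 -0.02]
253 159
269 123
```

View pics/z8scene.png

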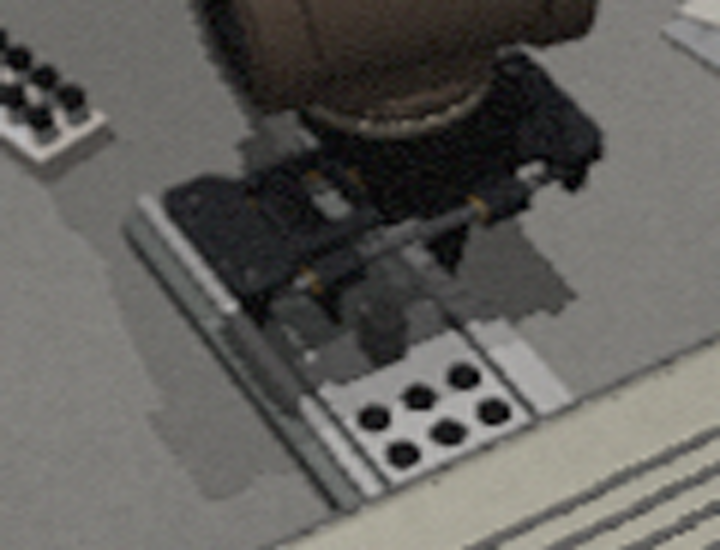

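View pics/top8.png

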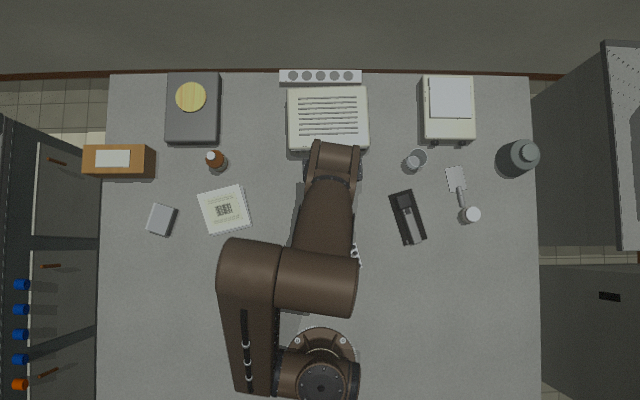

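In the top view the scanner and the bystanders are where they were. In the scene view the grip (380,330) lies between the fingertips. Descending.

Call:
play_rows([
  {"dx":0,"dy":-0.5,"dz":8,"rx":0,"ry":0,"rz":0},
  {"dx":0,"dy":-0.8,"dz":22,"rx":0,"ry":0,"rz":0},
  {"dx":0,"dy":-0.8,"dz":38,"rx":0,"ry":0,"rz":0},
  {"dx":0,"dy":-0.8,"dz":53,"rx":0,"ry":0,"rz":0},
  {"dx":0,"dy":-0.8,"dz":66,"rx":0,"ry":0,"rz":0},
  {"dx":0,"dy":-0.8,"dz":74,"rx":0,"ry":0,"rz":0},
  {"dx":0,"dy":-0.8,"dz":78,"rx":0,"ry":0,"rz":0},
  {"dx":0,"dy":-0.8,"dz":78,"rx":0,"ry":0,"rz":0},
])

```text
t: 17.5
eef_pos: [637.2, -34.0, 243.3]
tcp_rot: [3.138, -0.004, 0.033]
ft_force: [0.4, -0.2, -0.4]
opening: 0.603
```

Call:
play_rows([
  {"dx":0,"dy":0,"dz":0,"rx":0,"ry":0,"rz":0},
  {"dx":0,"dy":0,"dz":0,"rx":0,"ry":0,"rz":0},
  {"dx":0,"dy":0,"dz":0,"rx":0,"ry":0,"rz":0},
  {"dx":0,"dy":0,"dz":0,"rx":0,"ry":0,"rz":0},
  {"dx":0,"dy":0,"dz":0,"rx":0,"ry":0,"rz":0},
  {"dx":0,"dy":0,"dz":0,"rx":0,"ry":0,"rz":0},
  {"dx":0,"dy":0,"dz":0,"rx":0,"ry":0,"rz":0},
  {"dx":0,"dy":0,"dz":0,"rx":0,"ry":0,"rz":0},
], fingers=0)

```text
t: 18.17
eef_pos: [637.2, -33.2, 243.5]
tcp_rot: [3.139, -0.004, 0.033]
ft_force: [-0.6, 6.6, 1.9]
opening: 0.188
```

Call:
play_rows([
  {"dx":0,"dy":0,"dz":0,"rx":0,"ry":0,"rz":0},
  {"dx":0,"dy":0,"dz":0,"rx":0,"ry":0,"rz":0},
  {"dx":0,"dy":0,"dz":0,"rx":0,"ry":0,"rz":0},
  {"dx":0,"dy":0,"dz":0,"rx":0,"ry":0,"rz":0},
  {"dx":0,"dy":0,"dz":0,"rx":0,"ry":0,"rz":0},
])

```text
t: 18.58
eef_pos: [637.2, -33.2, 243.5]
tcp_rot: [3.139, -0.004, 0.033]
ft_force: [0.3, 0.3, 0.1]
opening: 0.187
```

```bash
python3 -c "
from card import *
tgt([637,-33.5,72],[np.pi,0,.036])
tgt([637-76*np.cos(.036),-33.5-76*np.sin(.036),72],[np.pi,0,.036])
for n,q in (('scene',[620,-33,80]),):
    c=cam(n); save(c,n+'9')
    u,v=proj(c,q).astype(int); x=max(u-60,0);y=max(v-60,0)
    cv2.imwrite('pics/z9%s.png'%n,cv2.resize(c['image'][y:y+110,x:x+120,::-1],None,fx=6,fy=5,interpolation=2)); print(x,y)
"
```

```text
t 18.58 grasp now [637.83 -33.52  72.2 ] rpy [ 3.14 -0.    0.03] j [-0.16  0.69  1.67 -0.    0.78  1.38] f [0.26 0.35 0.09] open 0.187
need [-0.22  0.33  0.19] rot [ 0.02 -0.03 -0.03]
t 18.58 grasp now [637.83 -33.52  72.2 ] rpy [ 3.14 -0.    0.03] j [-0.16  0.69  1.67 -0.    0.78  1.38] f [0.26 0.35 0.09] open 0.187
need [-76.22   0.58  -0.08] rot [ 0.02 -0.03 -0.03]
253 159
```

View pics/z9scene.png

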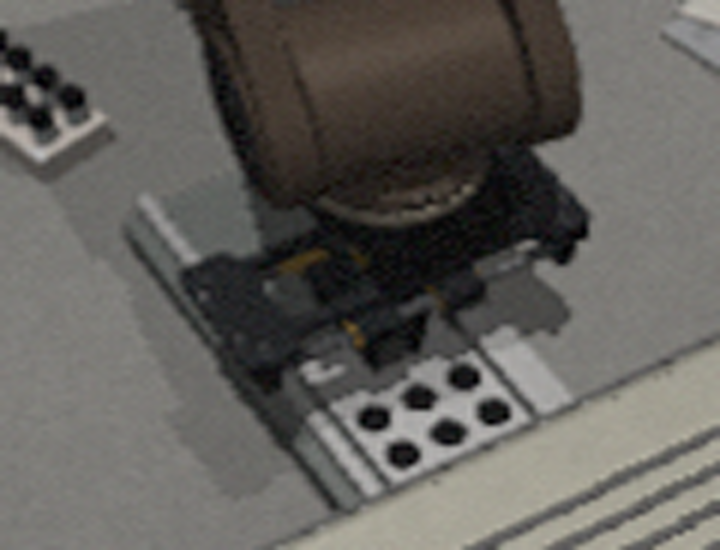

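The grip is held, with the opening at 17.8 mm. Pulling out 60 mm first.

Call:
play_rows([
  {"dx":-4,"dy":0,"dz":0,"rx":0,"ry":0,"rz":0},
  {"dx":-12,"dy":0,"dz":0,"rx":0,"ry":0,"rz":0},
  {"dx":-21,"dy":0.1,"dz":0,"rx":0,"ry":0,"rz":0},
  {"dx":-31,"dy":0.1,"dz":0,"rx":0,"ry":0,"rz":0},
  {"dx":-41,"dy":0.2,"dz":0,"rx":0,"ry":0,"rz":0},
  {"dx":-50,"dy":0.2,"dz":0,"rx":0,"ry":0,"rz":0},
  {"dx":-57,"dy":0.3,"dz":0,"rx":0,"ry":0,"rz":0},
  {"dx":-60,"dy":0.3,"dz":0,"rx":0,"ry":0,"rz":0},
])

```text
t: 19.3
eef_pos: [576.8, -35.5, 243.5]
tcp_rot: [3.139, -0.005, 0.033]
ft_force: [6.8, 2.0, -4.2]
opening: 0.188
```

```bash
cat > look.py <<'E'
import sys
from card import *
tgt([637-76*np.cos(.036),-33.5-76*np.sin(.036),72],[np.pi,0,.036])
t=sys.argv[1]
for n,q in (('scene',[585,0,60]),('top',[585,0,60])):
    c=cam(n); save(c,n+t)
    u,v=proj(c,q).astype(int); x=max(u-50,0);y=max(v-40,0)
    cv2.imwrite('pics/z%s%s.png'%(t,n),cv2.resize(c['image'][y:y+75,x:x+100,::-1],None,fx=8,fy=8,interpolation=2)); print(x,y)
E
python3 look.py a
```

```text
t 19.3 grasp now [577.66 -35.92  72.2 ] rpy [ 3.14 -0.01  0.03] j [-0.18  0.63  1.82 -0.    0.68  1.36] f [ 6.77  1.98 -4.18] open 0.188
need [-15.72   0.2    0.11] rot [ 0.02 -0.05 -0.03]
267 168
270 153
```

View pics/zascene.png

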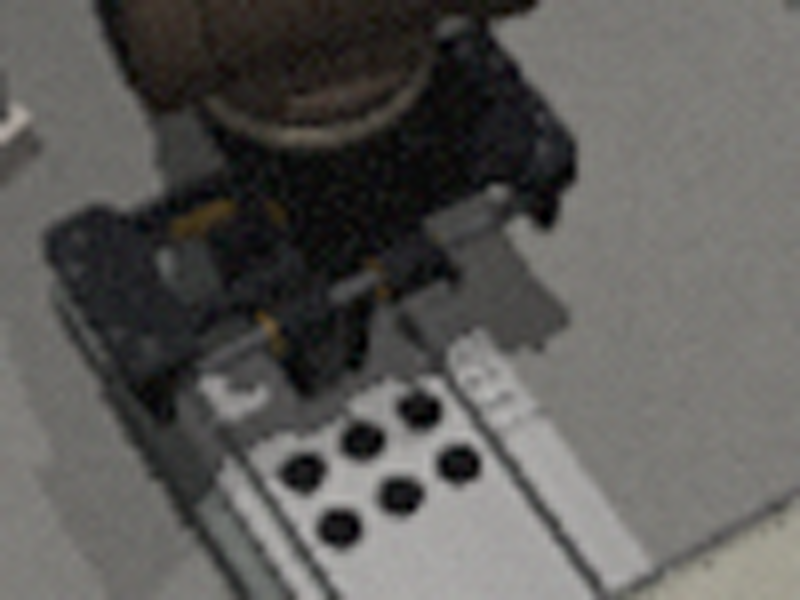

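View pics/zatop.png

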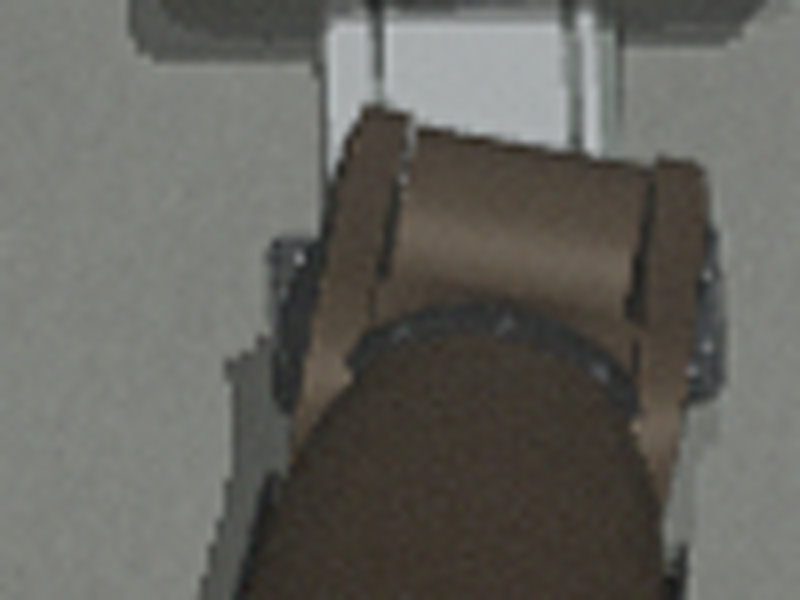

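The pull is holding (6.8 N spring load), but the gripper's shadow hides the pointer. My two home-position estimates of the travel differ by several mm, so I'll refine them from the first pictures and use the plate's wells to track the slide.

```bash
python3 - <<'E'
import cv2,numpy as np
t=cv2.imread('pics/top0.png'); s=cv2.imread('pics/scene0.png')
def z(im,x,y,w,h,k):
    o=cv2.resize(im[y:y+h,x:x+w],None,fx=k,fy=k,interpolation=cv2.INTER_NEAREST).astype(float)
    o=np.clip((o-20)*1.6,0,255).astype(np.uint8)
    for i in range(0,w,5): cv2.putText(o,str(x+i),(i*k,10),0,.35,(0,255,255)); cv2.line(o,(i*k,12),(i*k,18),(0,255,255))
    for i in range(0,h,5): cv2.putText(o,str(y+i),(0,i*k+10),0,.35,(0,255,0)); cv2.line(o,(0,i*k),(8,i*k),(0,255,0))
    return o
cv2.imwrite('pics/g_t.png',z(t,308,168,36,40,14))
cv2.imwrite('pics/g_s.png',z(s,300,195,40,40,14))
E
```

```text
(no output)
```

View pics/g_t.png

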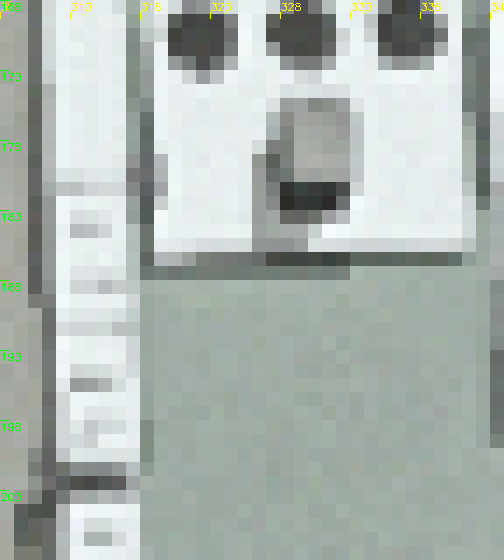

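View pics/g_s.png

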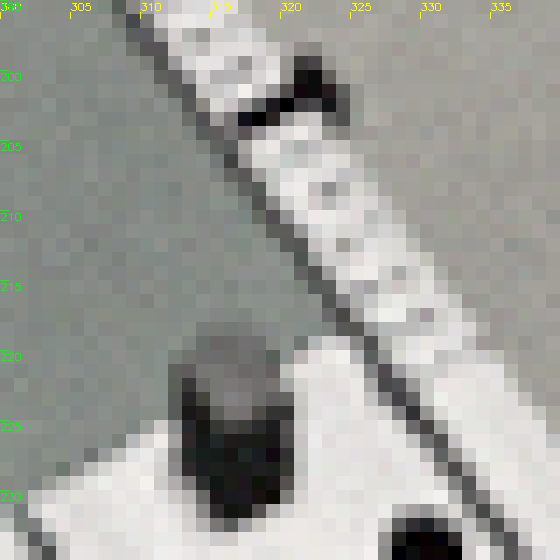

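```bash
python3 - <<'E'
from m import T,S,onz,np,proj
print('----')
u=lambda p:p[0]*np.cos(.036)+p[1]*np.sin(.036)
g=onz(T,330.4,177.6,94);p=onz(T,318,180.2,45);i=onz(T,314.5,201.8,47.5)
print('T',g,p,i,'grip-idx',u(g)-u(i),'ptr-idx',u(p)-u(i))
g=onz(S,316.3,221,94);i=onz(S,320,201.2,48)
print('S',g,i,'grip-idx',u(g)-u(i)+1)
# predicted pictures of pointer at home given grip
for gx in(633,635,637):
  q=np.array([gx,-33.5,94]);U=np.array([np.cos(.036),np.sin(.036),0]);V=np.array([-U[1],U[0],0])
  print(gx,'T face',[proj(T,q+a*11*U+b*9*V) for a,b in((1,1),(1,-1),(-1,-1),(-1,1))],'\n S face',[proj(S,q+a*11*U+b*9*V) for a,b in((1,1),(1,-1),(-1,-1),(-1,1))])
for x in (556,559,562):
  q=np.array([x,21.5,48]);print(x,'T',proj(T,q+3*U),proj(T,q-3*U),'S',[proj(S,q+a*3*U+b*8*V) for a,b in((1,1),(1,-1),(-1,-1),(-1,1))])
E
```

```text
padT [ 509.6 -312.4    8. ] len 185.69720540556767 wid 88.37338627992726 yaw 0.28697868802550586
padS [ 512.8 -312.6    8. ] len 189.4658205352572 wid 86.29806089077374 yaw 0.28961330789836354
pad tri [array([ 588.5, -294.1,  -76.8]), array([ 613.2, -278.7,   88.6]), array([ 443.2, -328.2,   85.2]), array([ 401.2, -349.8,  -63.6])]
handle [ 478.  -320.2   44. ] 125.54402076723974 0.2846927469775401 wid 30.56547547667906
[[ 534.5 -287.    44. ]
 [ 542.  -318.    44. ]
 [ 424.2 -351.1   44. ]
 [ 411.3 -324.5   44. ]]
handleS [ 481.4 -320.    44. ] 126.2692211402915 0.3119249420299244 wid 29.47672456416756
[[ 544.4 -314.5   44. ]
 [ 538.5 -286.8   44. ]
 [ 416.4 -324.8   44. ]
 [ 426.1 -354.    44. ]]
board T [[579.9 419.4  92. ]
 [615.5 279.6  92. ]
 [479.7 241.6  33. ]
 [448.7 387.9  33. ]] 
S [[580.8 419.9  92. ]
 [619.  279.   92. ]
 [486.2 246.2  33. ]
 [448.9 388.9  33. ]]
[531.  332.1  62.5] 150.04257378031213 0.25471917849950804 146.8830693024398 0.2288910994153531
[533.8 333.5  62.5] 148.37606543001488 0.23638060761448482 146.69643686419528 0.26020833717523106
code [530.6 332.2
[... 1244 characters left out ...]
.3])] 
 S face [array([320.5, 222.2]), array([315.1, 225.1]), array([311.2, 219.3]), array([316.5, 216.5])]
637 T face [array([327.4, 174.3]), array([332.7, 174.1]), array([333. , 180.5]), array([327.7, 180.7])] 
 S face [array([320.8, 222.8]), array([315.5, 225.6]), array([311.5, 219.9]), array([316.8, 217. ])]
556 T [313.9 201.7] [314.  203.4] S [array([321.4, 200.5]), array([317. , 202.7]), array([316. , 201.3]), array([320.3, 199.1])]
559 T [313.9 200.8] [314.  202.5] S [array([321.8, 201.2]), array([317.5, 203.5]), array([316.5, 202.1]), array([320.8, 199.8])]
562 T [313.9 199.9] [314.  201.7] S [array([322.3, 201.9]), array([317.9, 204.2]), array([316.9, 202.8]), array([321.3, 200.5])]
```

The refined estimates agree on the pointer-to-index distance: 75.7, 75.7 and 76.2 mm. The tool has moved 60.2 mm so far, so 15.7 mm is left.

Call:
play_rows([
  {"dx":-3,"dy":0,"dz":0,"rx":0,"ry":0,"rz":0},
  {"dx":-7,"dy":0,"dz":0,"rx":0,"ry":0,"rz":0},
  {"dx":-11,"dy":0,"dz":0,"rx":0,"ry":0,"rz":0},
  {"dx":-14,"dy":0,"dz":0,"rx":0,"ry":0,"rz":0},
  {"dx":-15.6,"dy":0,"dz":0,"rx":0,"ry":0,"rz":0},
  {"dx":-15.6,"dy":0,"dz":0,"rx":0,"ry":0,"rz":0},
  {"dx":-15.6,"dy":0,"dz":0,"rx":0,"ry":0,"rz":0},
  {"dx":-15.6,"dy":0,"dz":0,"rx":0,"ry":0,"rz":0},
])

```text
t: 20.07
eef_pos: [561.8, -36.1, 243.5]
tcp_rot: [3.139, -0.006, 0.033]
ft_force: [6.7, 1.2, -3.0]
opening: 0.188
```

```bash
cat > wells.py <<'E'
from card import *
import sys,pickle
sys_c=cam('scene'); save(sys_c,'sceneb_'+sys.argv[1])
S0=pickle.load(open('scene0.pkl','rb'))
def wells(c,shift):
    g=c['image'].mean(2); out=[]
    # plate region polygon around the wells, following the slide
    U=np.array([np.cos(.036),np.sin(.036),0]);V=np.array([-U[1],U[0],0]);q=np.array([636.3,-33.5,44])-shift*U
    poly=np.array([proj(c,q+a*U+b*V) for a,b in((14,36),(14,-36),(76,-36),(76,36))])
    m=np.zeros(g.shape,np.uint8);cv2.fillPoly(m,[poly.astype(np.int32)],1)
    th=(np.median(g[m>0])+g[m>0].min())/2
    b=((g<th)&(m>0)).astype(np.uint8);n,l,st,ce=cv2.connectedComponentsWithStats(b)
    for i in range(1,n):
        if 6<=st[i,4]<=40:
            w=np.clip(np.median(g[m>0])-g,0,None)*cv2.dilate((l==i).astype(np.uint8),np.ones((3,3)))*m
            yy,xx=np.indices(g.shape);u,v=(w*xx).sum()/w.sum(),(w*yy).sum()/w.sum()
            p=onz(c,u,v,44);d=p-q;out.append((d@U-0,d@V,p@U,st[i,4]))
    return sorted(out,key=lambda o:(round(o[0]/20),o[1]))
for o in wells(S0,0):print('home',np.round(o,1))
for o in wells(sys_c,75.9):print('now ',np.round(o,1))
E
python3 wells.py 1; python3 look.py c
```

```text
home [ 35.4 -25.2 670.1  21. ]
home [ 35.4   0.9 670.1  20. ]
home [ 35.1  26.9 669.8  22. ]
home [ 62.2 -25.2 696.9  22. ]
home [ 61.9   1.  696.6  23. ]
home [ 62.1  27.1 696.8  22. ]
now  [ 36.2 -25.5 595.   19. ]
now  [ 35.8   1.  594.6  15. ]
now  [ 36.1  26.7 594.9  17. ]
now  [ 63.4 -24.7 622.2  17. ]
now  [ 63.1   0.8 621.9  17. ]
now  [ 63.1  26.5 621.9  15. ]
t 20.12 grasp now [562.98 -36.49  72.21] rpy [ 3.14 -0.01  0.03] j [-0.18  0.62  1.86 -0.    0.66  1.36] f [ 5.9   1.23 -3.33] open 0.19
need [-0.83  0.15  0.2 ] rot [ 0.03 -0.06 -0.03]
267 168
270 153
```

View pics/zcscene.png

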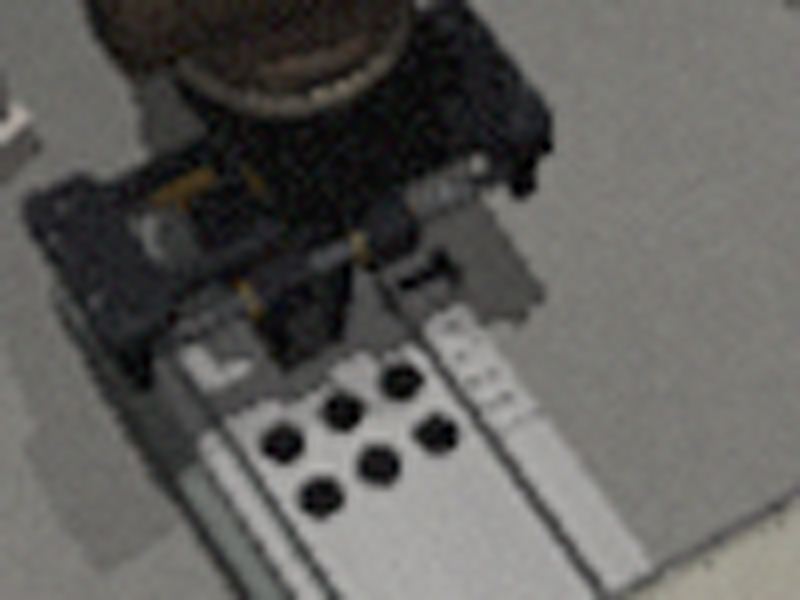

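Call:
play_rows([
  {"dx":-0.6,"dy":0,"dz":0,"rx":0,"ry":0,"rz":0},
  {"dx":-1.2,"dy":0,"dz":0,"rx":0,"ry":0,"rz":0},
  {"dx":-1.2,"dy":0,"dz":0,"rx":0,"ry":0,"rz":0},
  {"dx":-1.2,"dy":0,"dz":0,"rx":0,"ry":0,"rz":0},
  {"dx":-1.2,"dy":0,"dz":0,"rx":0,"ry":0,"rz":0},
  {"dx":-1.2,"dy":0,"dz":0,"rx":0,"ry":0,"rz":0},
])

```text
t: 20.72
eef_pos: [561.0, -36.1, 243.5]
tcp_rot: [3.139, -0.008, 0.033]
ft_force: [5.7, 1.6, -3.9]
opening: 0.187
```

```bash
python3 wells.py 2|grep now; python3 - <<'E'
from h import *
ims=[];
for _ in range(6): c=cam('scene'); ims.append(c['image'].astype(float))
im=np.mean(ims,0)[:,:,::-1]
x,y,w,h,k=306,190,32,30,20
o=cv2.resize(im[y:y+h,x:x+w],None,fx=k,fy=k,interpolation=cv2.INTER_NEAREST)
o=np.clip((o-15)*2.2,0,255).astype(np.uint8)
U=np.array([np.cos(.036),np.sin(.036),0]);V=np.array([-U[1],U[0],0])
def line(a,b,col):
    P=[tuple(int(t) for t in ((proj(c,q)-[x,y]+.5)*k)) for q in(a,b)]; cv2.line(o,P[0],P[1],col,1)
i=np.array([558.8,21.5,46]); i=i-V*13
line(i,i+V*24,(0,0,255))
cv2.imwrite('pics/ptr.png',o); print(env.state()['eef_pos'],env.state()['t'],env.state()['ft_force'])
E
```

```text
now  [ 35.6 -25.5 594.4  18. ]
now  [ 35.7   0.7 594.5  16. ]
now  [ 35.5  26.9 594.2  17. ]
now  [ 62.7 -25.4 621.5  19. ]
now  [ 62.6   1.  621.4  17. ]
now  [ 62.5  26.7 621.2  17. ]
[561.02563415 -36.08720979 243.49339885] 21.0667 [ 5.2324376   1.1823549  -3.73681264]
```

View pics/ptr.png

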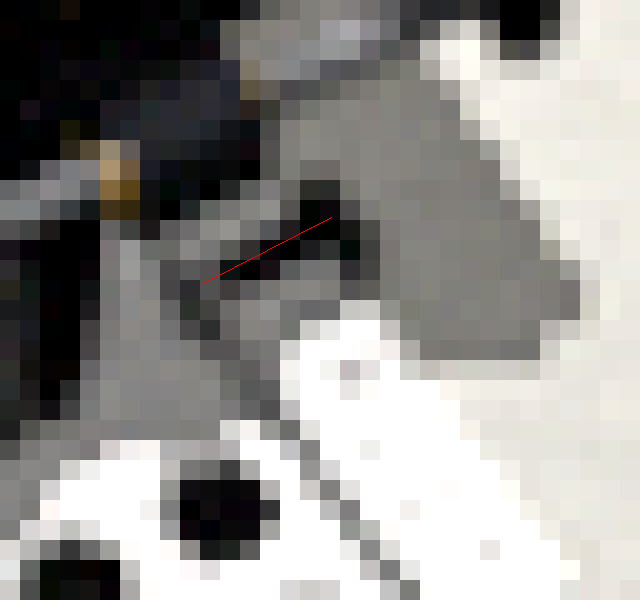

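```bash
python3 - <<'E'
from h import *
import pickle
T=pickle.load(open('top0.pkl','rb'));S0=pickle.load(open('scene0.pkl','rb'))
ims=[]
for _ in range(4): c=cam('scene'); ims.append(c['image'].astype(float))
N=dict(c);N['image']=np.mean(ims,0)
U=np.array([np.cos(.036),np.sin(.036),0]);V=np.array([-U[1],U[0],0])
g=np.array([636.3,-33.5,44])
for nm,c,g0 in(('Thome',T,g),('Shome',S0,g),('Snow',N,g-75.5*U)):
    im=c['image'].astype(np.float32).mean(2)
    us=np.arange(-24,28,1.0); vs=np.arange(34,54,.5)
    P=np.array([[proj(c,g0+a*U+b*V) for a in us] for b in vs[::-1]]).astype(np.float32)
    o=cv2.remap(im,P[...,0],P[...,1],cv2.INTER_LINEAR)
    lo,hi=o.min(),np.percentile(o,95); o=np.clip((o-lo)/(hi-lo)*255,0,255).astype(np.uint8)
    o=cv2.resize(o,None,fx=14,fy=6,interpolation=0); 
    for a in range(-20,28,10):
        X=int((a+24.5)*14);cv2.line(o,(X,0),(X,8),255,1);cv2.putText(o,str(a),(X,20),0,.4,255)
    for b in (36,40,44,48,52): cv2.putText(o,str(b),(0,int((53.5-b)*12+6)),0,.4,255)
    cv2.imwrite('pics/rect_%s.png'%nm,o)
a=[cv2.imread('pics/rect_%s.png'%n) for n in('Thome','Shome','Snow')]
o=np.vstack([cv2.resize(x,(728,195)) for x in a]);cv2.imwrite('pics/rect.png',o);print(o.shape)
E
```

```text
(585, 728, 3)
```

View pics/rect.png

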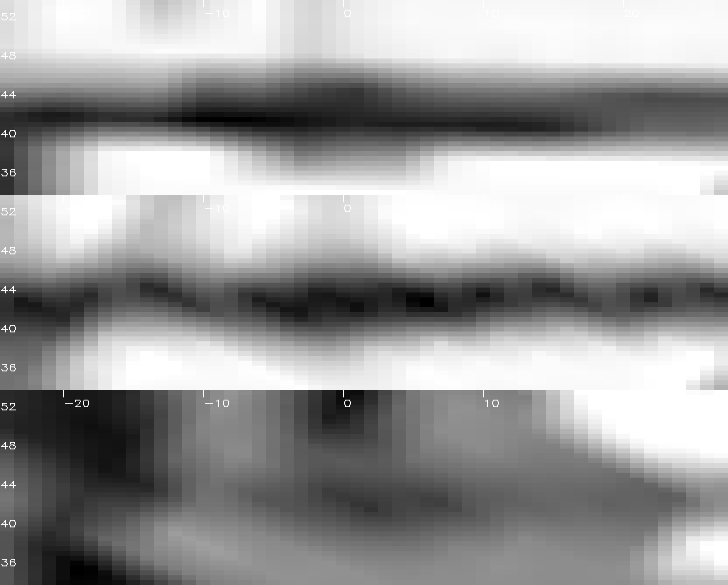

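```bash
python3 - <<'E'
from h import *
import pickle
T=pickle.load(open('top0.pkl','rb'));S0=pickle.load(open('scene0.pkl','rb'))
ims=[]
for _ in range(12): c=cam('scene'); ims.append(c['image'].astype(float))
N=dict(c);N['image']=np.mean(ims,0);pickle.dump(N,open('now.pkl','wb'))
U=np.array([np.cos(.036),np.sin(.036),0]);V=np.array([-U[1],U[0],0])
g=np.array([636.3,-33.5,0])
us=np.arange(-16,17,2.0)
print('u',us.astype(int))
for nm,c,g0 in(('Thome',T,g),('Shome',S0,g),('Snow',N,g-75.5*U)):
  for z,vs in((46,(36,38,40,42,44)),(48,(46,48,50,52,54,56))):
    for v in vs:
      im=c['image'].astype(np.float32).mean(2)
      P=np.array([[proj(c,g0+a*U+v*V+[0,0,z]) for a in us]]).astype(np.float32)
      print(nm,z,v,cv2.remap(im,P[...,0],P[...,1],cv2.INTER_LINEAR)[0].round().astype(int))
E
```

```text
u [-16 -14 -12 -10  -8  -6  -4  -2   0   2   4   6   8  10  12  14  16]
Thome 46 36 [168 170 171 170 163 157 150 148 150 150 151 160 167 169 170 170 170]
Thome 46 38 [169 172 174 172 154 138 125 122 125 127 128 143 151 151 152 150 150]
Thome 46 40 [127 129 122 114 108 101  96  98 101 101 100 103 106 103 101 102 106]
Thome 46 42 [ 94  95  88  81  83  83  86  88  90  91  93  95  96  95  97  99 102]
Thome 46 44 [121 122 114 104 107 107 102  98  95 100 108 111 114 116 115 115 113]
Thome 48 46 [144 144 138 132 133 132 126 122 122 127 135 139 140 141 143 143 143]
Thome 48 48 [162 164 162 162 163 160 153 154 158 163 164 166 167 165 166 168 167]
Thome 48 50 [166 163 164 166 167 165 157 157 161 164 167 167 167 167 168 169 168]
Thome 48 52 [164 154 158 163 167 167 158 157 162 165 168 168 168 168 168 168 168]
Thome 48 54 [161 148 152 161 166 167 158 156 162 165 167 167 167 167 167 167 166]
Thome 48 56 [160 144 148 158 165 167 156 153 160 164 167 167 167 167 167 167 167]
Shome 46 36 [155 164 167 161 161 162 152 145 143 147 155 159 160 161 160 161 163]
Shome 46 38 [146 151 151 149 145 134 129 119
[... 762 characters left out ...]
w 46 36 [36 58 71 76 81 79 75 76 75 71 69 68 71 74 75 76 76]
Snow 46 38 [57 62 75 83 79 74 72 65 62 60 57 58 63 65 66 72 71]
Snow 46 40 [45 50 62 71 68 65 58 51 48 43 42 46 48 50 56 62 62]
Snow 46 42 [35 34 40 55 62 56 50 46 38 36 39 41 41 50 53 57 58]
Snow 46 44 [24 23 36 54 62 60 56 49 44 46 47 50 54 59 61 62 60]
Snow 48 46 [20 17 31 54 64 72 68 57 51 49 49 55 66 69 72 70 69]
Snow 48 48 [19 18 29 52 69 72 69 57 38 34 42 56 70 75 75 74 76]
Snow 48 50 [19 21 31 51 69 75 68 54 32 19 35 57 69 78 77 73 82]
Snow 48 52 [18 19 34 56 69 79 70 54 34 14 26 53 69 74 72 68 83]
Snow 48 54 [18 16 30 54 70 77 72 54 35 22 24 49 70 72 67 73 94]
Snow 48 56 [17 18 27 50 70 74 70 53 31 18 31 52 69 74 68 66 92]
```

```bash
python3 - <<'E'
from h import *
a=cv2.imread('pics/top0.png').astype(float).mean(2)
c=cam('top');save(c,'topend');b=c['image'].astype(float).mean(2)
for n,(x,y,w,h) in dict(scanner=(380,183,56,68),head=(396,192,14,17)).items():
    A,B=a[y:y+h,x:x+w],b[y:y+h,x:x+w]; print(n,np.abs(A-B).mean(),cv2.phaseCorrelate(A,B,cv2.createHanningWindow((w,h),cv2.CV_64F)))
A=a[183:251,380:436];B=b[183:251,380:436]
for nm,I in(('before',A),('after',B)):
    m=(I>88).astype(np.uint8); n,l,st,ce=cv2.connectedComponentsWithStats(m)
    print(nm,[(st[i].tolist(),ce[i].round(2).tolist()) for i in range(1,n) if 60<st[i,4]<400])
s=env.state();print(s['t'],s['eef_pos'],s['ft_force'],s['opening'])
E
```

```text
scanner 2.8238795518207285 ((0.03964822206473073, -0.10017599362920748), 0.9535887279287745)
head 2.3865546218487395 ((1.0645397756305712, 0.05185324447164241), 1.0145007962950578)
before []
after []
21.9167 [561.0205211  -36.06309316 243.48076387] [ 5.88809128  2.43459413 -3.96602641] 0.18324349079055363
```

View pics/topend.png

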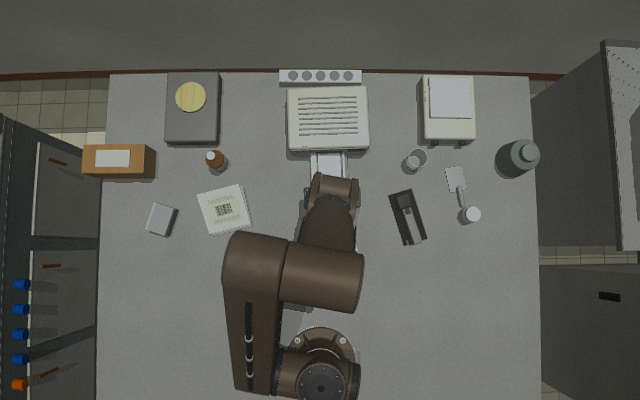

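The top view shows the scanner on its pad within a fraction of a pixel of its start, and the bystanders I can see have not moved. The slide is still held. Handing in.

```bash
python3 -c "
from cell import env
print(env.job_done())"
```

```text
the job is handed in; nothing more can be done
None
```

The job is handed in at about 22 s on the robot's clock: scanner back on its pad, and the slide held out with its pointer at the index clip. No verdict came back.

- **Scan:** I held the scanner square to the barcode, about 70 mm away and centred, for 2 s. The tool stayed within about 0.2 mm. The head itself was hidden by the gripper. The visible tail sat within about 2–3 mm of where it should be in both camera views.
- **Scanner return:** I set it down gently and let go. In the last top view the whole pad area matched the first picture to about 0.1 pixel. A cruder check on the head alone read about 1 pixel (3 mm); that patch has little contrast, so I gave it less weight.
- **Slide:** The gripper is holding the grip at a steady opening of 18 mm, against a spring load of about 6 N. The plate's wells show it 75.5 mm out. My estimates of the distance from pointer to index were 75.7, 75.7 and 76.2 mm.
- **Remaining doubt:** The gripper's shadow falls on the pointer, so the direct check was weak. It put the pointer somewhere between level and about 2 mm short of the index bar's middle, which is 6 mm wide.
- **Other things on the bench:** Those visible in the last top view had not moved. The arm hid the vial and the vial rack from that view, so I did not check those two at the end.

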